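# Hang the mixing tub on the balance arm and zero it

## Task

Draw the white mixing tub out from under the low shelf by its blue side handle, leave it standing on the open bench, then take it again by the blue grip of its bail and hang the bail across both prongs of the spring-balanced weighing arm. Keep hold while the arm sinks under the weight, without forcing it down to its stop, and let go only once it has settled, so that it does not bounce. Then zero the balance: tilt the red-knobbed lever to its green side, hold it there for about a second and let it spring back; never tilt it far the other way, do not tip the tub over, and leave the blue cast, the orange ring and the clear cup where they are.

Things in the scene. Friction and masses are not known exactly. Their poses are not given: they have to be found in the camera images.
- tub: White open mixing tub, 0.25 to 0.45 kg, under the shelf. Origin: centre of its underside, z up. Box 110 (x) x 84 (y) x 60 mm high, 4 mm walls. A blue handle sticks out to -x, to 145 mm from the origin. A fixed steel bail (8 mm bar along x, axis 135 mm above the underside) stands on two legs at x = +-53 mm; the gap between rim and bar is 71 mm high. It balances about its middle.
- tub_centre (a point): Centre of the tub's box, 30 mm above its underside; axes as the tub.
- tub_handle (a point): Grip point on the side handle, 125 mm from the tub's middle towards its -x and 46 mm above the underside. The handle is a bar 90 mm long (x), 14 mm thick (y), 22 mm high. At the start this point stands about 70 mm outside the shelf's front edge.
- tub_grip (a point): Centre of the blue grip at the middle of the bail: 36 mm long (x), 14 mm thick (y), 16 mm high, 135 mm above the tub's underside. Under the shelf it cannot be reached (25 mm below the board).
- shelf: Fixed low shelf: plywood board 230 mm wide on four thin posts, underside 165 mm and top 180 mm above the bench, jars and a box on top up to 255 mm. Origin on the bench, where the tub's middle starts (within 10 mm). Open front to its -x: the board's front edge is 55 mm to -x of the origin, the front posts at x = -47 mm, y = +-100 mm. The tub's handle points out of the front.
- weigh_arm (a joint): Weighing arm's hinge angle in rad: 0 unloaded (nose up about 0.12 rad), grows as it sinks, bottom stop at 0.38. The hinge is level, 220 mm behind the seat and 220 mm above the bench. Spring: the tub makes the seat sink about 30 to 55 mm (0.13 to 0.26 rad) in all; lightly damped, so it bobs for about a second if let go early.
- fork_seat (a point): Where the middle of the bail bar lies when hung: half-way between the two prongs (8 mm steel rods at y = +-37 mm, pointing to -x), over their saddles, prong axes 8 mm below. About 254 mm above the bench unloaded; moves with the arm. Its y is level and lies along the hung bar; +x runs along the arm to the post. Prongs run 95 mm back to +x, rising 12 mm, to a crosspiece.
- tare_lever (a joint): Spring-centred lever's tilt in rad: 0 upright, positive towards the green side, stops at +-0.5. About 0.5 N m/rad (2 to 3 N at the knob).
- lever_knob (a point): Centre of the lever's red knob (26 mm ball), 80 mm from the pivot, 115 mm above the bench when upright; the stem is 10 mm thick.
- lever_pivot (a point): Pivot of the lever on top of its grey console (fixed box 100 x 110 x 35 mm), 35 mm above the bench. Its +y points to the green side: the lever tilts along this y.
- mould: Blue cast disc (92 mm, top at 55 mm) on a dark 120 x 120 x 12 mm board, loose, origin under its centre. Leave alone.
- form: Loose orange ring, 110 mm across, 50 mm high, origin under its centre. Leave alone.
- cup: Loose clear plastic cup, 68 mm across, 100 mm high, origin under its centre. Leave alone.
- fork_tip (a point): Half-way between the upturned tips of the prongs, 27 mm to -x of the seat; the tips' tops are 19 mm higher than the seat. The bar must come in over the tips from the -x side, prongs between bar and tub, then go down into the saddles; the tub's handle may point to either side.
- balance: Fixed grey stand of the weighing arm: foot 130 x 150 mm, post 250 mm high at most. Origin on the bench below the arm's hinge; the yellow arm points to its -x.
Things that resemble listed ones, but are neither listed nor needed, are in the scene too. What is meant by the part that bears tare_lever is not brown, and is the smaller of those in its own colour.

How it is judged (in metres and radians):
On the way, in this order (a step that is already met when the one before it is completed fails the run):
1. the tub stands on the open bench in front of the shelf, let go (x of tub in the frame of shelf below -0.09 m and height (world z) of tub below 0.008 m and angle between tub's own z axis and vertical below 0.1 rad and linear speed of tub below 0.03 m/s and contact force between the fingers and tub below 0.05 N), for 0.2 s.
2. the bail lies in the fork and the arm has sunk and stands still while the tub is still held (distance between tub_grip and fork_seat below 0.022 m and value of joint weigh_arm above 0.1 rad and velocity of joint weigh_arm between -0.05 and 0.05 rad/s and contact force between the fingers and tub above 0.3 N), for 0.2 s.
3. the tub hangs still on the arm, let go (distance between tub_grip and fork_seat below 0.022 m and value of joint weigh_arm above 0.1 rad and linear speed of tub below 0.03 m/s and contact force between the fingers and tub below 0.05 N), for 0.3 s.
4. the lever is held to its green side (value of joint tare_lever above 0.25 rad), for 0.5 s.
At the end, for the whole second after the job is handed in: The tub hangs still by its bail in both prongs (grip within 22 mm of the fork seat, upright within 0.25 rad, slower than 0.03 m/s), the arm sunk by more than 0.1 rad, and the lever back upright within 0.06 rad (distance between tub_grip and fork_seat below 0.022 m and value of joint weigh_arm above 0.1 rad and angle between tub's own z axis and vertical below 0.25 rad and linear speed of tub below 0.03 m/s and value of joint tare_lever between -0.06 and 0.06 rad); the robot touches nothing.
It fails at once if the arm is dropped or bounced (hinge faster than 0.6 rad/s) (velocity of joint weigh_arm above 0.6 rad/s or velocity of joint weigh_arm below -0.6 rad/s).
It fails at once if the arm is forced down to its bottom stop (beyond 0.36 rad) (value of joint weigh_arm above 0.36 rad).
It fails at once if the tub is tipped over (more than 0.7 rad) (angle between tub's own z axis and vertical above 0.7 rad).
It fails at once if the lever is tilted the wrong way by more than 0.2 rad (value of joint tare_lever below -0.2 rad).
It fails at once if the cast, ring or cup is moved by more than 30 mm (distance of any of mould, form, cup from where it was at the start of the episode above 0.03 m).
It also fails if it takes over 72 s, if anything falls off the work surface, if the arm or the gripper's body presses on something with over 40 N, if the wrist force passes 120 N, or if a joint passes its speed limit or range.

## Robot

A 7-joint arm with a two-finger parallel gripper is mounted at the origin on the work surface. World frame = base frame: x ahead of the robot, y to its left, z up, the work surface at z = 0. Lengths are in mm, angles in rad, forces in N, time in s.
With the tool pointing down it reaches from about 350 to 900 mm from the base axis. Payload 7.2 kg.
Tool frame: the origin (TCP) lies midway between the tips of the shut fingers; the grasp point (between the pads) lies 19 mm behind it (arm.grasp_offset is the distance from the TCP to the grasp point, in mm); z points along the fingers, y is the direction in which the jaws open and shut (so a half turn about z gives the same grasp; the last joint's range is limited). The gripper opens to 88 mm and grips with 3 to 60 N. Pads are 20 mm wide; open, the fingers measure 115 mm over their backs; the gripper's body (75 mm by 178 mm) begins 61 mm behind the grasp point.
Start: joints at [-0.068, 0.411, -0.013, 1.596, 0.006, 1.134, -0.082], TCP at [625.004, -0.011, 195.053] pointing down, gripper open.
Joint ranges: [-2.95, 2.95], [-0.29, 1.99], [-1.47, 1.44], [0.14, 2.54], [-1.03, 4.17], [0.13, 1.85], [-2.86, 2.86]. Speed limits (rad/s): [2.39, 2.39, 3.01, 3.01, 3.14, 3.14, 3.14].

## Interface

Orientations are given as a rotation vector (axis times angle).
In Python, from cell import arm gives the robot as it stands.
- The arm moves only by the tool apply_moves, never from a script. Its argument "rows" is a list of rows, each a list of 2 entries, a list of its own where there are three numbers: the shift along the tool's x, y, z in cm, then the turn about the tool's z in degrees. A call has 1 to 12 rows; each row shifts and turns the commanded pose from where the row before left it, along the tool's axes as they then stand; what a row does not reach is not made up. A row lasts 1/10 s, in which the tool goes at most 50 mm and 8.59 degrees, less where a joint would pass 70% of its speed; a pose out of reach is approached as far as the arm can. A call is refused whole if a number of a shift passes 5 or a number of a turn 8.59, either way. A call with a gripper value outside its range is refused whole. "gripper" is the finger opening in cm, from 0 to 8.78, set as the call begins (left out, the last holds). The fingers move at their own pace and stop on an object; "grip_force" is the grip in N (left out, the last holds). Time passes only in rows, so rows that do not move let the fingers close. It gives the time, the measured TCP pose, the force and the opening at its end, in the units of the state.
- arm.read_state(): the state, without advancing time (a new reading comes with each control period).
- arm.snapshot(name): name is "scene" or "side" or "wrist"; returns a dict with "pixels" (400x640x3 uint8, red, green, blue), "vertical_fov" (degrees; the focal length in pixels is half the picture's height over the tangent of half this angle, whatever the lens; pixels are square), "cx", "cy" (the principal point, pixels), "origin" and "orientation" of the camera in the world. Camera axes: x right, y down, z forward; pixel columns grow to the right and rows downward; lengths in mm; the calibration is good to about 2 mm. A picture is of the moment at which its call begins. There is no depth.
- arm.hand_in(): hands the job in, once; it reports no verdict.
The state is a dict: "t": time; "qpos": joint angles; "joint_vel": joint speeds; "tau": joint torques, N m; "tool_pos": TCP position; "orientation": TCP orientation; "ft_force": force on the tool from outside, world axes, zero at the start; "moment": the same for the moment, N m; "gripper_width": finger opening in mm.
Only numpy, scipy, OpenCV 4.12 (cv2) and the standard library are available. Lean on these libraries where they do the work, as an engineer would, in place of code of your own. Each camera call takes 0.05 s, during which the arm holds its last target.

## Working session

There is one attempt and no reset: what is moved stays moved. The work goes in short steps, Python scripts to look and compute and a tool call to move; the robot and the scene stay as the last step left them, time stands still between calls to the robot, and variables do not carry over. Pictures are saved under pics/ and viewed, and the job is handed in when it is done.

Besides the shell and the picture viewer there is one more tool, called after "Call:" as name([rows], argument=value, ...), one row to a line, values as JSON. apply_moves: Moves the arm, as the interface text tells. Its arguments: {"type":"object","properties":{"rows":{"type":"array"},"gripper":{"type":"number"},"grip_force":{"type":"number"}},"required":["rows"]}

```bash
ls; mkdir -p pics
cat > h.py <<'E'
import numpy as np, cv2, json
from cell import arm
from scipy.spatial.transform import Rotation as R
def snap(n,f):
    s=arm.snapshot(n); p=np.array(s["pixels"],np.uint8)
    cv2.imwrite(f"pics/{f}.png",p[:,:,::-1])
    np.savez(f"pics/{f}.npz",pixels=p,**{k:np.array(s[k]) for k in ("vertical_fov","cx","cy","origin","orientation")})
    return s
def load(f):
    return dict(np.load(f"pics/{f}.npz"))
def rot(s):
    o=np.array(s["orientation"],float)
    return o if o.shape==(3,3) else R.from_rotvec(o).as_matrix()
def foc(s): return 200/np.tan(np.radians(float(s["vertical_fov"]))/2)
def ray(s,u,v):
    f=foc(s); d=rot(s)@np.array([(u-s["cx"])/f,(v-s["cy"])/f,1.]); return np.array(s["origin"],float),d/np.linalg.norm(d)
def onz(s,u,v,z):
    o,d=ray(s,u,v); return o+d*(z-o[2])/d[2]
def proj(s,p):
    f=foc(s); c=rot(s).T@(np.array(p,float)-np.array(s["origin"],float)); return np.array([s["cx"]+f*c[0]/c[2],s["cy"]+f*c[1]/c[2]])
def tri(r1,r2):
    (a,b),(c,d)=r1,r2
    t=np.linalg.lstsq(np.c_[b,-d],c-a,rcond=None)[0]; p,q=a+b*t[0],c+d*t[1]
    return (p+q)/2,np.linalg.norm(p-q)
E
python3 - <<'E'
from h import *
for n in("scene","side","wrist"):
    s=snap(n,n+"0"); print(n,s["vertical_fov"],s["cx"],s["cy"],s["origin"],s["orientation"])
print(arm.read_state(), arm.grasp_offset)
E
```

```text
pics
scene 46.22764678824466 322.45822728075393 195.66421351585927 [1243.98144545 -714.76998052 1281.42013214] [-2.27946349 -0.8773578   0.35787409]
side 45.88604409820019 318.906981839144 193.4005522016873 [  72.24975703 -927.66579974  795.33451608] [-2.06121594  0.46057955 -0.294791  ]
wrist 62.64369144932426 315.57036240927386 201.507592862147 [624.44528467  74.12835971 384.40860882] [ 2.86958802e+00  2.34724090e-05 -2.63980010e-03]
{'t': 0.15, 'qpos': array([-0.06818803,  0.41173912, -0.01267828,  1.59681544,  0.00559133,
        1.13433736, -0.08216781]), 'joint_vel': array([ 0.00083269, -0.00236778,  0.00066526, -0.00118508,  0.00187073,
       -0.00242364,  0.00155413]), 'tau': array([ 1.23447033e-03, -5.88331139e+01,  6.41932636e-01, -2.91289848e+01,
       -5.37989591e-02,  1.57438387e-02,  1.06989046e-04]), 'tool_pos': array([ 6.24578170e+02, -6.09191858e-02,  1.94403054e+02]), 'orientation': array([-2.22084805e+00, -2.22086824e+00,  1.50401770e-03]), 'ft_force': array([ 0.24794359, -0.2111468 , -0.17161501]), 'moment': array([ 0.03477284,  0.00781264, -0.05599337]), 'gripper_width': 87.8790455084019} 18.700000000000003
```

View pics/scene0.png

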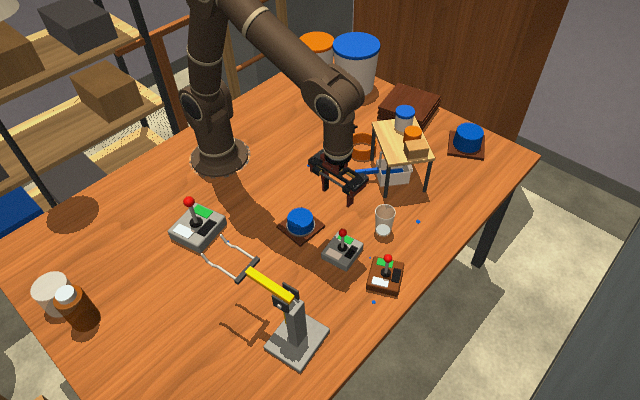

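View pics/side0.png

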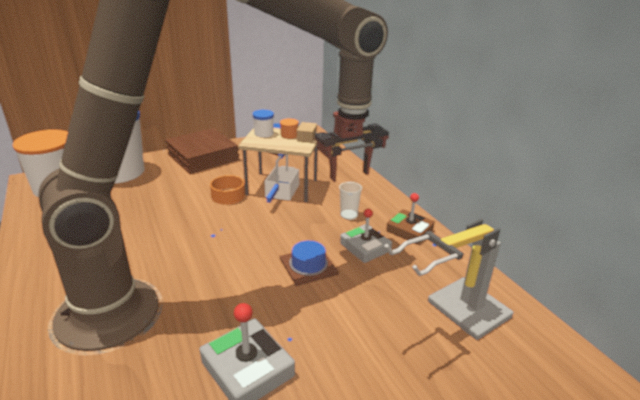

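View pics/wrist0.png

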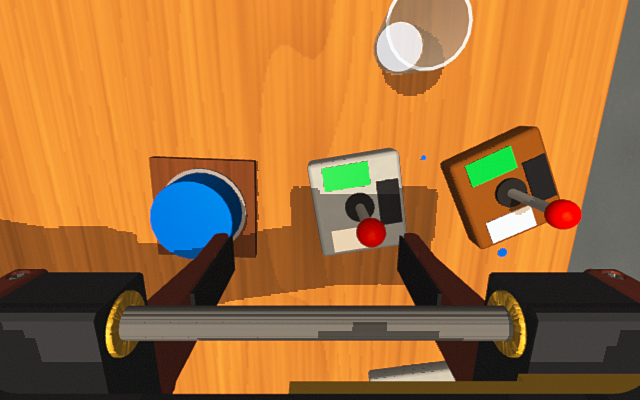

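Run:
```python
import cv2
a=cv2.imread("pics/scene0.png");cv2.imwrite("pics/sc_a.png",cv2.resize(a[80:220,300:500],None,fx=4,fy=4,interpolation=2))
cv2.imwrite("pics/sc_b.png",cv2.resize(a[190:380,170:420],None,fx=3.1,fy=3.1,interpolation=2))
a=cv2.imread("pics/side0.png");cv2.imwrite("pics/si_a.png",cv2.resize(a[90:290,200:400],None,fx=3,fy=3,interpolation=2))
cv2.imwrite("pics/si_b.png",cv2.resize(a[180:345,320:520],None,fx=4,fy=3.6,interpolation=2))
```

```text
(no output)
```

View pics/sc_a.png

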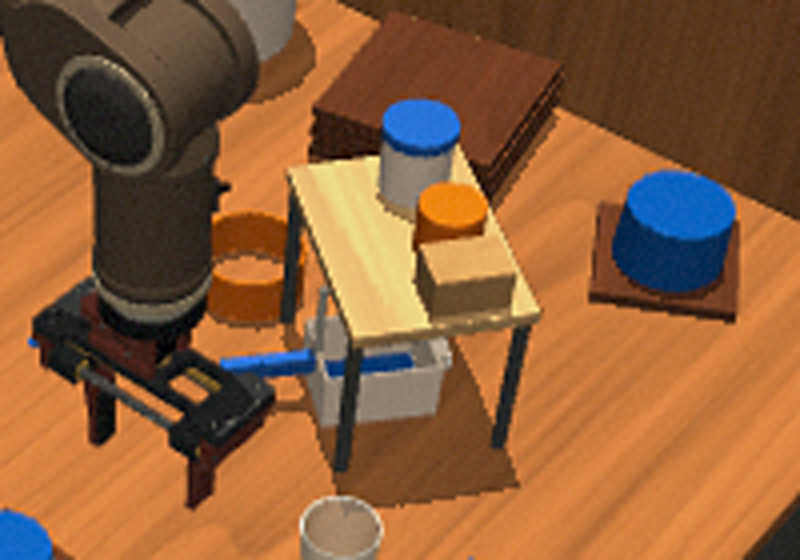

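View pics/sc_b.png

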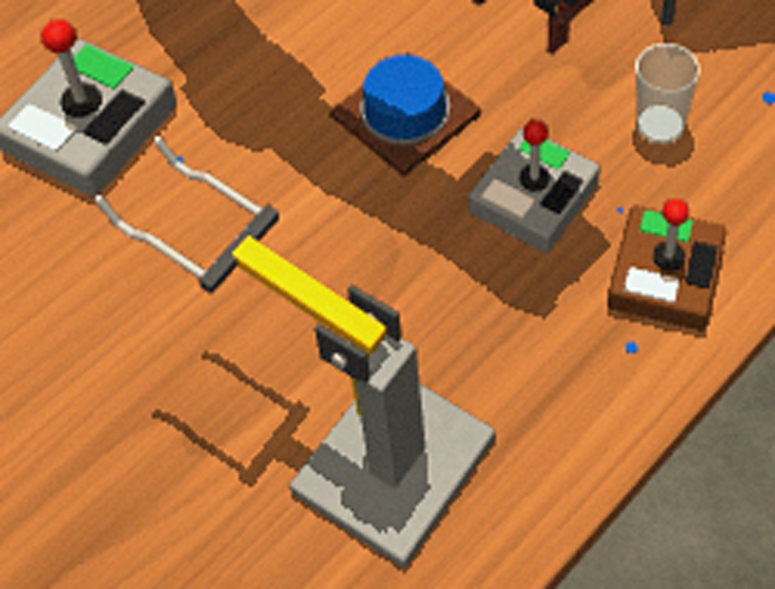

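View pics/si_a.png

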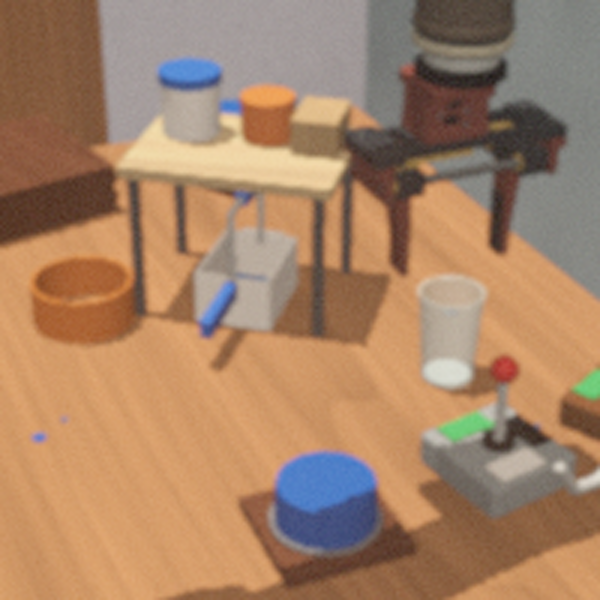

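View pics/si_b.png

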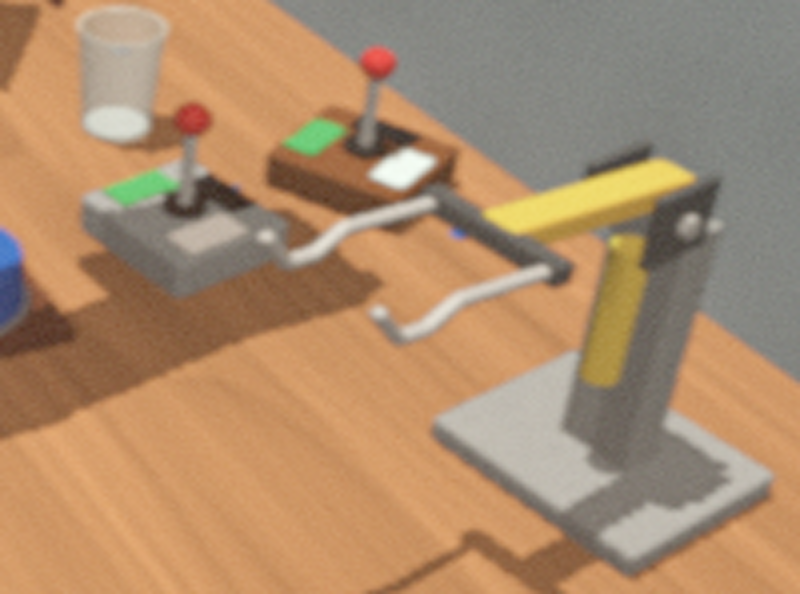

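Run:
```python
from h import *
S=load("scene0");D=load("side0")
def T(n,a,b):
    p,e=tri(ray(S,*a),ray(D,*b)); print(n,p.round(1),round(e,1))
sb=lambda x,y:(x/3.1+170,y/3.1+190); sa=lambda x,y:(x/4+300,y/4+80)
da=lambda x,y:(x/3+200,y/3+90); db=lambda x,y:(x/4+320,y/3.6+180)
T("knob",sb(536,132),db(192,119))
T("tipL",sb(158,143),db(265,236));T("tipR",sb(100,200),db(378,312))
T("crossL",sb(268,214),db(440,195));T("crossR",sb(212,280),db(562,270))
T("yellow nose mid",sb(247,255),db(488,222))
T("shelf FL top",sa(290,172),da(122,172)); T("shelf FR top",sa(355,332),da(335,185)); T("shelf BR",sa(535,315),da(352,130))
T("cup rim",sa(341,520),da(452,295))
print("handle end",onz(D,*da(207,325),46),"base",onz(D,*da(232,288),46))
print("grip",onz(D,*da(243,195),135))
print("mould",onz(S,*sb(404,85),55),onz(D,*da(326,485),55))
print("ring",onz(D,*da(83,285),50),onz(S,*sa(252,240),50), "cup",onz(S,*sa(341,530),100), onz(D,*da(452,290),100))
for q in [(355,332)]:print(onz(S,*sa(*q),180))
for q in [(290,490),(405,568),(495,435)]:print("foot",onz(S,*sb(*q),10))
for q in [(468,200),(545,248),(600,180),(525,130)]: print("console",onz(S,*sb(*q),35))
for q in [(544,153),(507,198),(562,192),(535,180)]: print("green,white,black,stem",onz(S,*sb(*q),35))
```

```text
knob [673.8 -26.7 111.8] 0.2
tipL [ 509.6 -345.5  267.2] 3.4
tipR [ 520.9 -417.9  267.5] 1.5
crossL [ 627.3 -326.2  248.7] 0.5
crossR [ 640.8 -401.7  246.1] 3.4
yellow nose mid [ 638.1 -358.4  243.1] 10.6
shelf FL top [454.5 392.5 170.3] 4.7
shelf FR top [634.1 251.5 183.1] 5.1
shelf BR [723.8 389.1 169.2] 6.9
cup rim [712.2 141.1  96.1] 8.9
handle end [495.1372605 256.8542998  46.       ] base [547.10071278 318.70045382  46.        ]
grip [576.20883895 355.01516674 135.        ]
mould [496.76997653 -40.27005129  55.        ] [488.3580509  -48.42407442  55.        ]
ring [401.62656626 381.85458309  50.        ] [403.49282527 408.95190517  50.        ] cup [717.44163865 134.82952863 100.        ] [712.67801876 136.81996188 100.        ]
[630.28863396 257.33336121 180.        ]
foot [ 724.5083638  -426.13466277   10.        ]
foot [ 852.24413781 -406.85707608   10.        ]
foot [ 827.69465975 -261.1066661    10.        ]
console [641.51988952 -95.19701153  35.        ]
console [738.93241977 -86.44189739  35.        ]
console [727.35418046  15.4116468   35.        ]
console [625.70008646  12.71927106  35.        ]
green,white,black,stem [660.93282844   3.02124598  35.        ]
green,white,black,stem [669.97065603 -66.40140544  35.        ]
green,white,black,stem [707.56939746 -22.67844045  35.        ]
green,white,black,stem [676.70604026 -29.84332151  35.        ]
```

Call:
apply_moves([
  [[-3, 0, -4], 0],
  [[-3, 0, -4], 0],
  [[-3, 0, -4], 0],
  [[-4, -1, -2.5], 0],
  [[-4.5, -1, -1], 0],
  [[-4.5, -1, 0], 0],
  [[-4.5, -1, 0], 0],
  [[-4.5, -1, 0], 0],
  [[-4.5, -1, 0], 0],
  [[-4.5, -1, 0], 0],
  [[-4.5, -1.5, 0], 0],
  [[0, 0, 0], 0],
])

```text
t: 1.35
tool_pos: [534.7, -452.8, 348.7]
orientation: [-2.232, -2.209, 0.008]
ft_force: [-0.8, 0.1, 0.4]
gripper_width: 88.0
```

Run:
```python
from h import *
for n in("wrist","scene","side"): s=snap(n,n+"1")
```

```text
(no output)
```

View pics/wrist1.png

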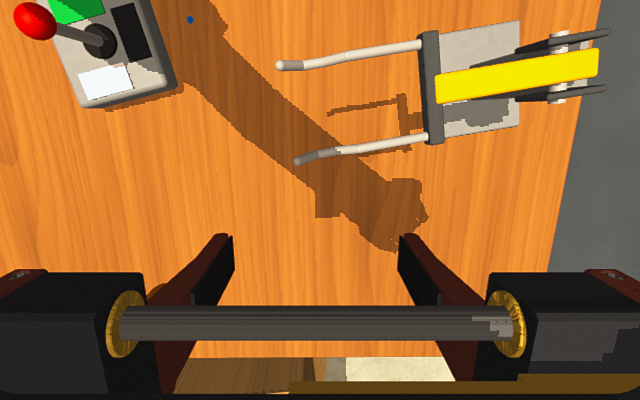

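View pics/scene1.png

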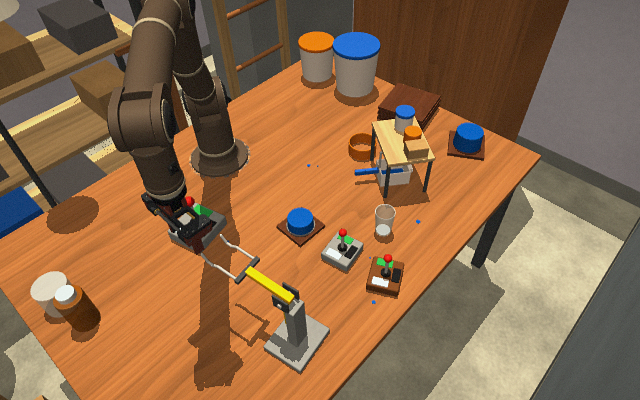

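View pics/side1.png

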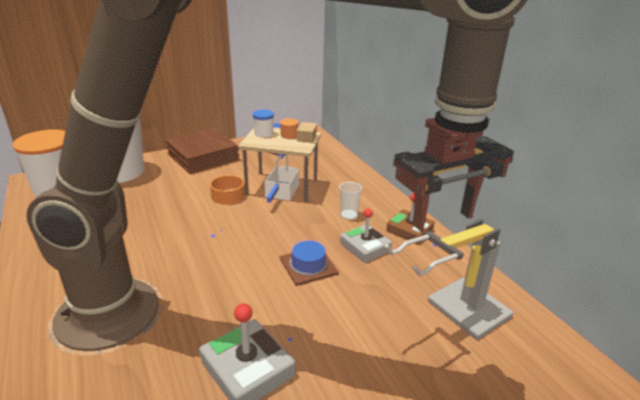

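Run:
```python
from h import *
import cv2
W=load("wrist1");S=load("scene1");D=load("side1")
cv2.imwrite("pics/w1c.png",cv2.resize(W["pixels"][10:180,260:460,::-1],None,fx=4,fy=3.4,interpolation=2))
for q,z in [((281,65),269),((299,162),269),((429,38),256),((436,140),256)]: print(q,onz(W,*q,z).round(1))
# handle blue in scene & side
for n,I,box in (("S",S,(345,160,415,185)),("D",D,(255,150,300,210))):
    x0,y0,x1,y1=box
    hsv=cv2.cvtColor(np.ascontiguousarray(I["pixels"][y0:y1,x0:x1]),cv2.COLOR_RGB2HSV)
    m=cv2.inRange(hsv,(105,120,50),(125,255,255))
    k,l,st,c=cv2.connectedComponentsWithStats(m)
    for i in range(1,k):
        if st[i,4]>8: print(n,st[i]+np.array([x0,y0,0,0,0]),c[i]+[x0,y0])
for q,z in (((240,314),None),): pass
p=tri(ray(S,189,202),ray(D,243.5,313.5));print("bigknob",p)
p=tri(ray(W,36,21),ray(D,243.5,313.5));print("bigknob",p)
x=load("scene1")["pixels"][150:190,345:425,::-1];cv2.imwrite("pics/s1c.png",cv2.resize(x,None,fx=9,fy=9,interpolation=2))
x=D["pixels"][135:215,235:325,::-1];cv2.imwrite("pics/d1c.png",cv2.resize(x,None,fx=7,fy=7,interpolation=2))
```

```text
(281, 65) [ 508.6 -345.6  269. ]
(299, 162) [ 520.6 -420.1  269. ]
(429, 38) [ 623.9 -325.7  256. ]
(436, 140) [ 636.4 -404.6  256. ]
S [355 167  24   8 129] [366.53488372 170.92248062]
S [390 168  13   5  46] [396.02173913 170.41304348]
S [382 170   4   4  14] [383.5        171.71428571]
D [268 185  10  14  45] [272.28888889 191.77777778]
bigknob (array([ 242.78550751, -286.08445087,  151.91788293]), np.float64(0.5813691259903323))
bigknob (array([ 241.51407781, -286.90080503,  154.728646  ]), np.float64(2.637633579729527))
```

View pics/w1c.png

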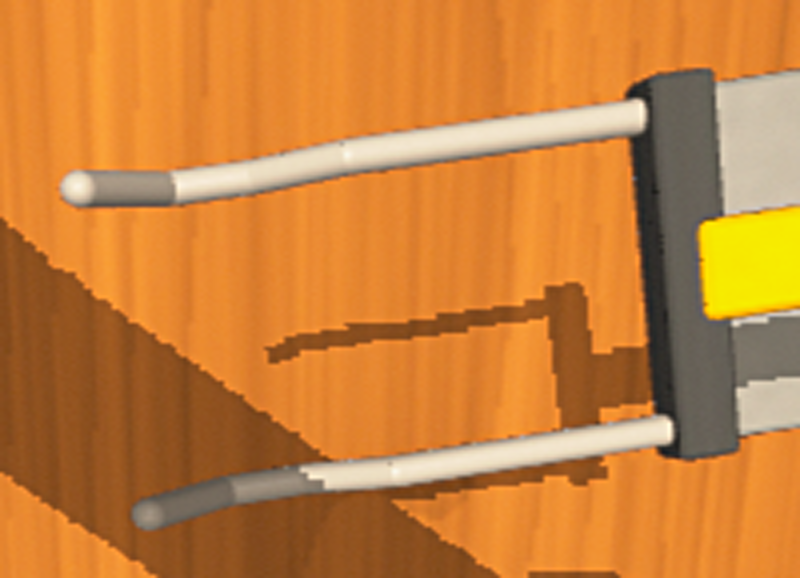

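View pics/s1c.png

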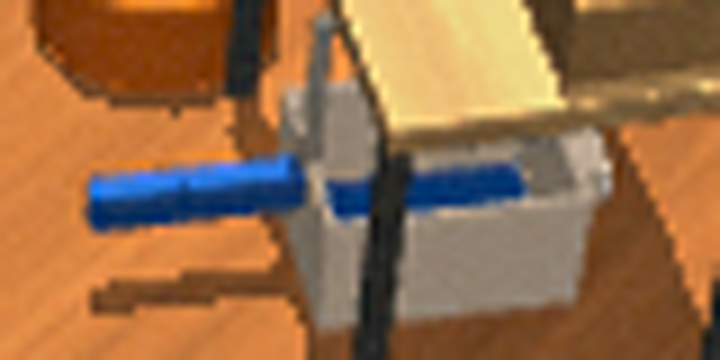

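View pics/d1c.png

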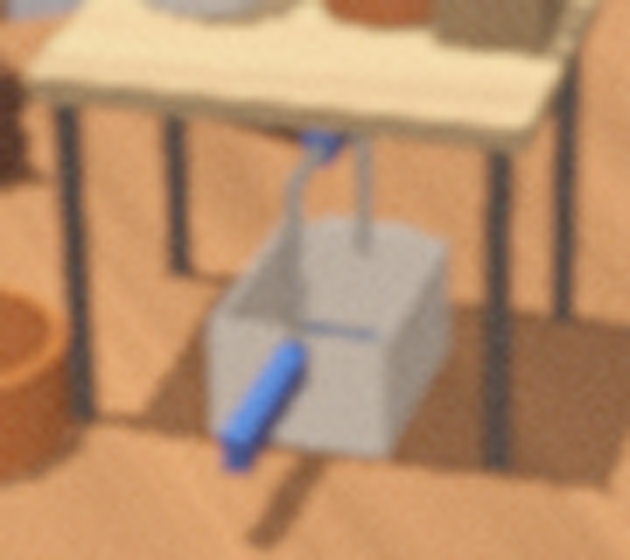

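Call:
apply_moves([
  [[4.8, -0.6, 0], 0],
  [[4.8, -0.6, 0], 0],
  [[4.8, -0.6, 0], 0],
  [[4.8, -0.6, 0], 0],
  [[4.6, -0.6, 1.7], 0],
  [[4.6, -0.6, 1.7], 0],
  [[4.6, -0.6, 1.7], 0],
  [[4.6, -0.6, 1.7], 0],
  [[4.6, -0.6, 1.7], 0],
  [[4.6, -0.6, 1.7], 0],
  [[4.6, -0.6, 1.7], 0],
  [[4.6, -0.6, 1.7], 0],
])

```text
t: 2.7
tool_pos: [466.6, 118.6, 214.0]
orientation: [2.217, 2.225, 0.002]
ft_force: [0.0, -0.3, -0.3]
gripper_width: 87.7
```

Call:
apply_moves([
  [[4, 0, 0], 0],
  [[3, -0.5, 0], 0],
  [[0, 0, 0], 8],
  [[0, 0, 0], 8],
  [[0, 0, 0], 8],
  [[0, 0, 0], 8],
  [[0, 0, 0], 7],
  [[0, 0, 0], 0],
])

```text
t: 3.5
tool_pos: [462.0, 186.7, 214.4]
orientation: [-2.834, -1.355, -0.001]
ft_force: [0.2, 0.7, -0.4]
gripper_width: 87.5
```

Run:
```python
from h import *
for n in("wrist","scene","side"): s=snap(n,n+"2")
st=arm.read_state();print(st["tool_pos"],R.from_rotvec(st["orientation"]).as_matrix()[:,0])
```

```text
[462.4444338  185.89890699 214.23990117] [6.25256187e-01 7.80419489e-01 3.48847399e-04]
```

View pics/wrist2.png

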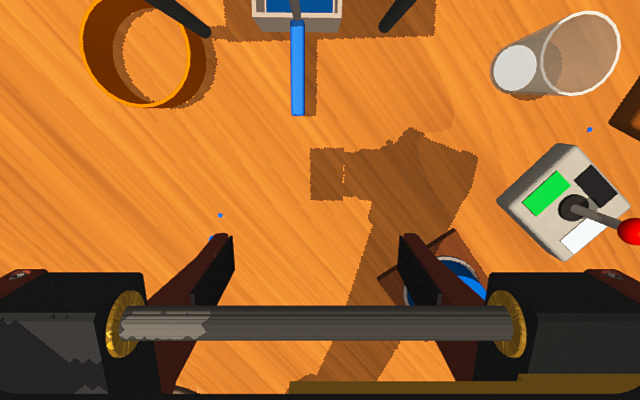

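Run:
```python
from h import *
W=load("wrist2")
hsv=cv2.cvtColor(np.ascontiguousarray(W["pixels"]),cv2.COLOR_RGB2HSV)
m=cv2.inRange(hsv,(100,120,120),(125,255,255));m[:, :280]=0;m[:,315:]=0;m[120:]=0;m[:24]=0
for r in (30,50,70,90,108):
    c=np.where(m[r])[0]; print(r,c.min(),c.max(),onz(W,c.min(),r,57).round(1),onz(W,c.max()+1,r,57).round(1))
r=np.where(m.any(1))[0];print(r.max())
b=np.where(m[60])[0];
a=onz(W,296.5,35,57);e=onz(W,298,r.max()+1,57)
d=a-e;d/=np.linalg.norm(d);print("end",e,"dir",d,"yaw",np.degrees(np.arctan2(d[1],d[0])))
g=e+d*20;print("grip pt",g,"tub centre",e+d*145)
st=arm.read_state();M=R.from_rotvec(st["orientation"]).as_matrix()
t=g.copy();t[2]=46-19;print("delta tool cm",(M.T@(t-st["tool_pos"]))/10)
```

```text
30 290 303 [534.9 317.3  57. ] [545.4 308.9  57. ]
50 291 303 [524.3 303.3  57. ] [534.2 295.3  57. ]
70 291 303 [512.6 289.3  57. ] [522.6 281.3  57. ]
90 291 303 [500.6 275.   57. ] [510.7 266.8  57. ]
108 291 303 [489.4 261.7  57. ] [499.7 253.4  57. ]
115
end [489.89071086 251.18962039  57.        ] dir [0.62460694 0.78093929 0.        ] yaw 51.34665663567315
grip pt [502.38284957 266.80840621  57.        ] tub centre [580.45871649 364.42581759  57.        ]
delta tool cm [ 8.80497734 -1.94313173 18.7269501 ]
```

Call:
apply_moves([
  [[4.4, -1, 0], 0],
  [[4.4, -0.95, 0], 0],
  [[0, 0, 4.5], 0],
  [[0, 0, 4.5], 0],
  [[0, 0, 4.5], 0],
  [[0, 0, 3.2], 0],
  [[0, 0, 2], 0],
  [[0, 0, 0], 0],
], gripper=6)

```text
t: 4.45
tool_pos: [501.0, 264.8, 24.1]
orientation: [2.834, 1.356, -0.009]
ft_force: [-0.6, 0.8, 0.0]
gripper_width: 60.0
```

Call:
apply_moves([
  [[0, 0, 0], 0],
  [[0, 0, 0], 0],
  [[0, 0, 0], 0],
  [[0, 0, 0], 0],
  [[0, 0, 0], 0],
  [[0, 0, 0], 0],
], gripper=0.8, grip_force=15)

```text
t: 5.05
tool_pos: [503.4, 265.7, 27.4]
orientation: [-2.835, -1.353, -0.001]
ft_force: [-0.1, 0.6, -1.4]
gripper_width: 15.6
```

Run:
```python
from h import *
st=arm.read_state();print(st["tool_pos"],st["gripper_width"],st["ft_force"])
for n in("wrist","side"): s=snap(n,n+"3")
a=cv2.imread("pics/wrist3.png");b=cv2.imread("pics/side3.png")
cv2.imwrite("pics/c3.png",np.vstack([cv2.resize(a,None,fx=.75,fy=.75),cv2.resize(b[100:260,180:400],(480,300))]))
```

```text
[503.37724512 265.7216191   27.42258519] 15.604097390721199 [-0.11762788  0.60245604 -1.42974897]
```

View pics/c3.png

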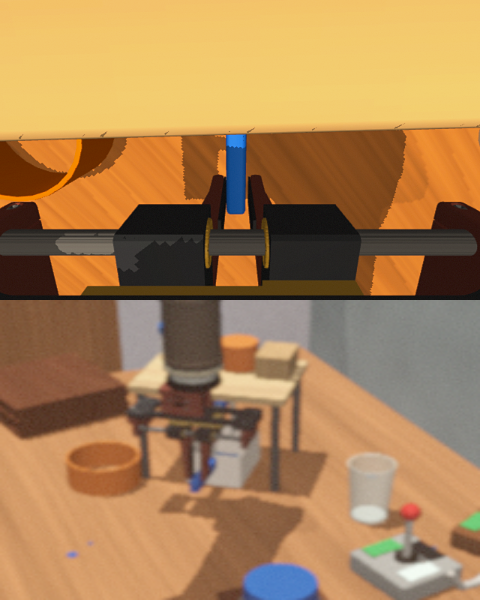

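Call:
apply_moves([
  [[0, 0, 0], 0],
  [[0, 0, 0], 0],
  [[-0.7, 0, 0], 0],
  [[-1.3, 0, 0], 0],
  [[-1.8, 0, 0], 0],
  [[-2, 0, 0], 0],
  [[-2, 0, 0], 0],
  [[-2, 0, 0], 0],
  [[-2, 0, 0], 0],
  [[-2, 0, 0], 0],
  [[-1.8, 0, 0], 0],
  [[-1.2, 0, 0], 0],
])

```text
t: 6.35
tool_pos: [396.3, 133.6, 27.1]
orientation: [2.836, 1.351, -0.0]
ft_force: [0.4, 2.4, 0.1]
gripper_width: 13.9
```

Call:
apply_moves([
  [[-0.6, 0, 0], 0],
  [[0, 0, 0], 0],
  [[0, 0, 0], 0],
])

```text
t: 6.65
tool_pos: [392.5, 128.8, 26.9]
orientation: [2.835, 1.351, -0.006]
ft_force: [-2.5, -5.7, 8.2]
gripper_width: 13.7
```

Run:
```python
from h import *
st=arm.read_state();print(st["tool_pos"],st["gripper_width"],st["ft_force"])
for n in("wrist","side"): s=snap(n,n+"4")
a=cv2.imread("pics/wrist4.png");b=cv2.imread("pics/side4.png")
cv2.imwrite("pics/c4.png",np.vstack([cv2.resize(a,None,fx=.75,fy=.75),cv2.resize(b[100:260,150:370],(480,300))]))
```

```text
[392.48069738 128.84009807  26.87831619] 13.658707206307568 [-2.48607085 -5.68096145  8.18888437]
```

View pics/c4.png

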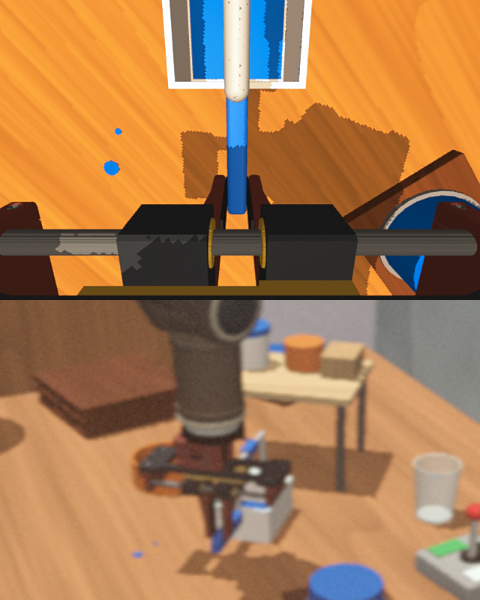

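Call:
apply_moves([
  [[0, 0, 0], 0],
  [[0, 0, 0], 0],
  [[0, 0, 0], 0],
  [[0, 0, 0], 0],
  [[0, 0, 0], 0],
], gripper=6)

```text
t: 7.25
tool_pos: [393.7, 130.6, 27.0]
orientation: [-2.835, -1.353, -0.0]
ft_force: [0.1, 0.5, 0.8]
gripper_width: 50.1
```

Call:
apply_moves([
  [[0, 0, -2], 0],
  [[0, 0, -4], 0],
  [[0, 0, -4.5], 0],
  [[0, 0, -4.5], 0],
  [[0, 0, -4.5], 0],
  [[0, 0, -4.5], 0],
  [[0, 0, 0], 0],
])

```text
t: 7.95
tool_pos: [396.4, 131.7, 272.7]
orientation: [2.835, 1.352, 0.016]
ft_force: [0.6, 0.8, -0.5]
gripper_width: 59.7
```

Run:
```python
from h import *
st=arm.read_state();print(st["tool_pos"],st["gripper_width"],st["ft_force"])
for n in("wrist","side","scene"): s=snap(n,n+"5")
a=cv2.imread("pics/wrist5.png");b=cv2.imread("pics/scene5.png")
cv2.imwrite("pics/c5.png",np.vstack([cv2.resize(a,None,fx=.75,fy=.75),cv2.resize(b[100:260,250:470],(480,300))]))
```

```text
[396.44302478 131.6998168  272.66470105] 59.72977608978608 [ 0.5759839   0.77215554 -0.52743701]
```

View pics/c5.png

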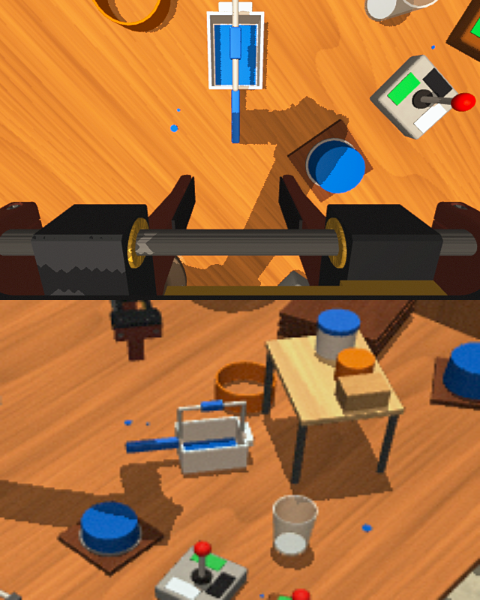

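Run:
```python
from h import *
W=load("wrist5")
cv2.imwrite("pics/w5c.png",cv2.resize(W["pixels"][0:200,250:380,::-1],None,fx=4,fy=4,interpolation=2)[:600])
# handle edges (z=57)
def ed(r,z):
    row=W["pixels"][r,285:345].astype(int); c=np.where((row[:,2]>row[:,0]+60)&(row[:,2]>70))[0]+285; return c.min(),c.max()+1
for r in (140,160,180): a,b=ed(r,57); print(r,a,b,onz(W,(a+b)/2,r,57))
for r in range(30,80,4):
    print(r,ed(r,0),end=' ')
st=arm.read_state();M=R.from_rotvec(st["orientation"]).as_matrix();print(M[:,0],st["tool_pos"])
```

```text
140 309 320 [420.87836856 163.55806733  57.        ]
160 309 319 [405.00367847 144.98538005  57.        ]
180 309 319 [389.10528594 125.41675977  57.        ]Traceback (most recent call last):
  File "<stdin>", line 9, in <module>
  File "<stdin>", line 6, in ed
    return umr_minimum(a, axis, None, out, keepdims, initial, where)
ValueError: zero-size array to reduction operation minimum which has no identity
```

View pics/w5c.png

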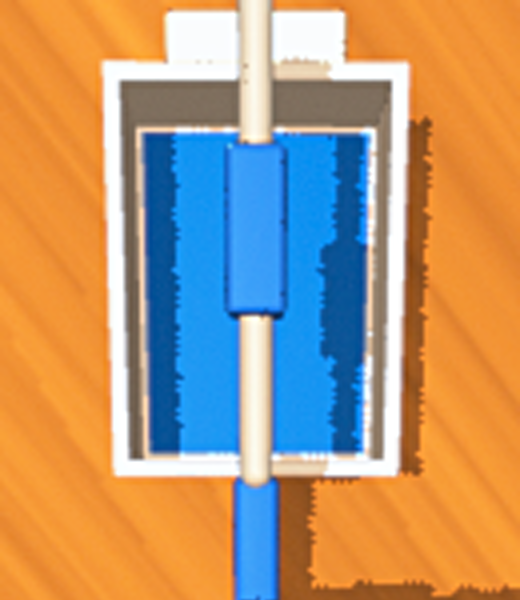

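Run:
```python
from h import *
W=load("wrist5")
for r in (36,76.5): print(onz(W,314,r,143))
g=onz(W,314,56.5,143);h=onz(W,314.2,186,57);d=g-h
print(g,np.degrees(np.arctan2(d[1],d[0])))
st=arm.read_state();M=R.from_rotvec(st["orientation"]).as_matrix();print(np.degrees(np.arctan2(M[1,0],M[0,0])),st["tool_pos"])
t=g.copy();t[2]=135-19;print(M.T@(t-st["tool_pos"])/10)
```

```text
[482.15826575 239.94891206 143.        ]
[460.83344959 213.70114964 143.        ]
[471.52265721 226.8580172  143.        ] 51.01211688499346
51.00236312321542 [393.37060439 130.27548503 266.51166602]
[ 1.24286544e+01 -3.50133797e-03  1.50474397e+01]
```

Call:
apply_moves([
  [[4.2, 0, 0], 0],
  [[4.2, 0, 0], 0],
  [[4, 0, 0], 0],
  [[0, 0, 4], 0],
  [[0, 0, 4], 0],
  [[0, 0, 4], 0],
  [[0, 0, 2], 0],
  [[0, 0, 1], 0],
  [[0, 0, 0], 0],
])

```text
t: 9.0
tool_pos: [470.3, 226.1, 114.9]
orientation: [-2.835, -1.353, 0.007]
ft_force: [0.4, -0.5, 0.5]
gripper_width: 60.2
```

Run:
```python
from h import *
st=arm.read_state();print(st["tool_pos"],st["gripper_width"],st["ft_force"])
for n in("wrist","side"): s=snap(n,n+"6")
a=cv2.imread("pics/wrist6.png");b=cv2.imread("pics/side6.png")
cv2.imwrite("pics/c6.png",np.vstack([cv2.resize(a,None,fx=.75,fy=.75),cv2.resize(b[100:260,150:370],(480,300))]))
```

```text
[470.29427534 226.12439042 114.86088325] 60.20997506058024 [ 0.43008735 -0.53751101  0.53006787]
```

View pics/c6.png

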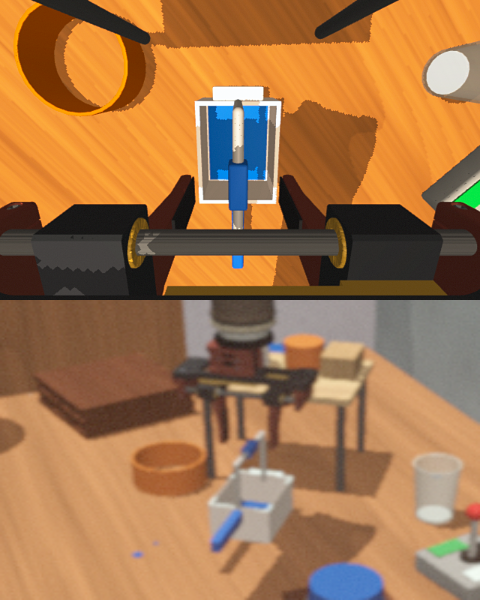

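Run:
```python
from h import *
st=arm.read_state();print(st["tool_pos"])
for n in ("wrist6","side6"):
    W=load(n);print(proj(W,st["tool_pos"]),proj(W,[471.5,226.9,135]),W["origin"])
W=load("wrist5");print(W["origin"])
D=load("side6");cv2.imwrite("pics/d6.png",cv2.resize(D["pixels"][120:260,200:340,::-1],None,fx=4,fy=4))
```

```text
[471.97159539 226.9803956  117.36244051]
[318.0714759  232.68280135] [317.65595444 244.80160185] [516.97533369 284.23385967 304.67963617]
[264.44237422 183.88053536] [264.08163554 178.64223863] [  72.24975703 -927.66579974  795.33451608]
[440.60627382 188.79474222 463.4086128 ]
```

View pics/d6.png

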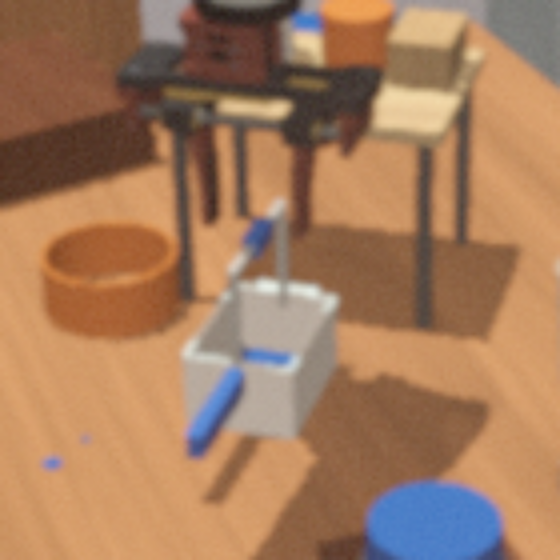

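Run:
```python
from h import *
D=load("side0");print("tcp0",proj(D,[624.6,0,194.4]), proj(D,[624.6+44,0,194.4]),proj(D,[624.6-44,0,194.4]))
x=np.ascontiguousarray(D["pixels"][100:200,300:400,::-1]);x=cv2.resize(x,None,fx=5,fy=5)
D=load("side1");print("tcp1",proj(D,[534.7,-452.8,348.7]))
y=np.ascontiguousarray(D["pixels"][120:260,380:520,::-1]);y=cv2.resize(y,(500,500))
cv2.imwrite("pics/tt.png",cv2.resize(np.hstack([x,y]),(800,400)))
```

```text
tcp0 [348.84600766 185.42466914] [363.39223843 182.1581598 ] [333.89175822 188.78280337]
tcp1 [440.60371432 238.12281366]
```

View pics/tt.png

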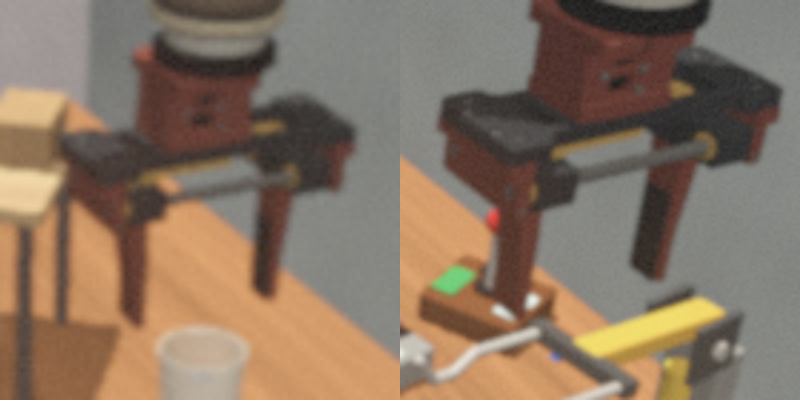

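Call:
apply_moves([
  [[0, 0, 0.5], 0],
  [[0, 0, 0.4], 0],
  [[0, 0, 0], 0],
])

```text
t: 9.4
tool_pos: [471.7, 226.7, 108.0]
orientation: [2.835, 1.352, 0.0]
ft_force: [0.0, 0.7, -0.0]
gripper_width: 59.8
```

Call:
apply_moves([
  [[0, 0, 0], 0],
  [[0, 0, 0], 0],
  [[0, 0, 0], 0],
  [[0, 0, 0], 0],
  [[0, 0, 0], 0],
  [[0, 0, 0], 0],
  [[0, 0, 0], 0],
  [[0, 0, 0], 0],
], gripper=0.8, grip_force=30)

```text
t: 10.2
tool_pos: [471.9, 226.7, 108.0]
orientation: [2.836, 1.352, 0.0]
ft_force: [-0.1, 0.2, 0.2]
gripper_width: 13.4
```

Run:
```python
from h import *
st=arm.read_state();print(st["tool_pos"],st["gripper_width"],st["ft_force"])
for n in("wrist","side"): s=snap(n,n+"7")
a=cv2.imread("pics/wrist7.png");b=cv2.imread("pics/side7.png")
cv2.imwrite("pics/c7.png",np.vstack([cv2.resize(a,None,fx=.75,fy=.75),cv2.resize(b[120:260,200:340],(480,300))]))
```

```text
[471.88013388 226.7134609  108.03973994] 13.391713480714365 [-0.0906953   0.24388802  0.24071561]
```

View pics/c7.png

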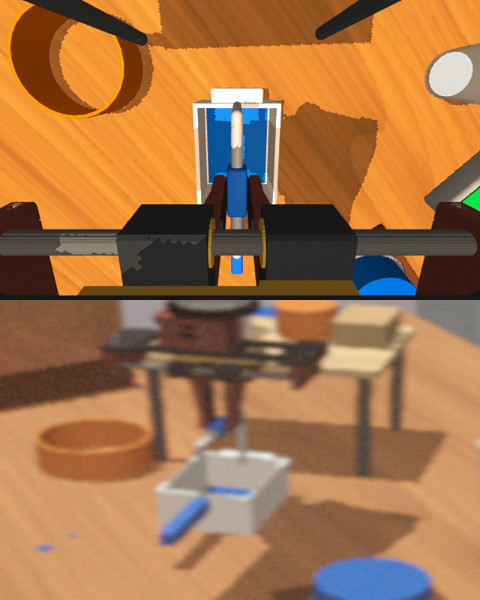

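Call:
apply_moves([
  [[0, 0, -0.5], 0],
  [[0, 0, -1], 0],
  [[0, 0, -1.5], 0],
  [[0, 0, -2], 0],
  [[0, 0, -2.5], 0],
  [[0, 0, -2.5], 0],
  [[0, 0, -2.5], 0],
  [[0, 0, -2], 0],
  [[0, 0, -1], 0],
  [[0, 0, -0.5], 0],
  [[0, 0, 0], 0],
  [[0, 0, 0], 0],
])

```text
t: 11.5
tool_pos: [471.3, 226.5, 267.1]
orientation: [2.835, 1.353, -0.002]
ft_force: [-0.5, 0.6, -3.4]
gripper_width: 13.8
```

Run:
```python
from h import *
st=arm.read_state();print(st["tool_pos"],st["gripper_width"],st["ft_force"],st["moment"])
for n in("wrist","side"): s=snap(n,n+"8")
a=cv2.imread("pics/wrist8.png");b=cv2.imread("pics/side8.png")
cv2.imwrite("pics/c8.png",np.vstack([cv2.resize(a,None,fx=.75,fy=.75),cv2.resize(b[80:240,180:380],(480,300))]))
```

```text
[471.26841817 226.53241681 267.10203848] 13.758122786290858 [-0.45402723  0.60824306 -3.41555157] [-0.02087502  0.0432249   0.01213657]
```

View pics/c8.png

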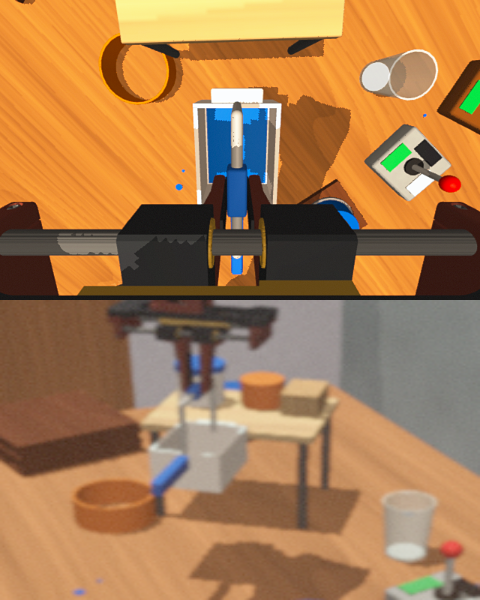

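Call:
apply_moves([
  [[0, 0, -0.2], -3],
  [[0, 0, -0.3], -6],
  [[0, 0, -0.3], -6],
  [[0, 0, -0.2], -6],
  [[0, 0, 0], -6],
  [[0, 0, 0], -6],
  [[0, 0, 0], -6],
  [[0, 0, 0], -6],
  [[0, 0, 0], -3],
  [[0, 0, 0], 0],
])

```text
t: 12.6
tool_pos: [471.5, 226.6, 277.3]
orientation: [-2.039, -2.389, 0.002]
ft_force: [0.2, -0.1, -3.5]
gripper_width: 13.7
```

Call:
apply_moves([
  [[-1.5, -0.29, 0], 0],
  [[-3, -0.59, 0], 0],
  [[-4.2, -0.82, 0], 0],
  [[-4.2, -0.82, 0], 0],
  [[-4.2, -0.82, 0], 0],
  [[-4.2, -0.82, 0], 0],
  [[-4.2, -0.82, 0], 0],
  [[-4.2, -0.82, 0], 0],
  [[-4.2, -0.82, 0], 0],
  [[-4.2, -0.82, 0], 0],
  [[-4.2, -0.82, 0], 0],
  [[-4.2, -0.82, 0], 0],
])

```text
t: 13.8
tool_pos: [454.4, -248.3, 277.8]
orientation: [-2.042, -2.387, 0.0]
ft_force: [1.5, 0.6, -2.8]
gripper_width: 13.8
```

Call:
apply_moves([
  [[-4.2, -0.82, 0], 0],
  [[-4.2, -0.82, 0], 0],
  [[-3.2, -0.62, 0], 0],
  [[-1.8, -0.35, 0], 0],
  [[-0.9, -0.18, 0], 0],
  [[0, 0, 0], 0],
  [[0, 0, 0], 0],
  [[0, 0, 0], 0],
])

```text
t: 14.6
tool_pos: [450.3, -390.7, 278.1]
orientation: [-2.038, -2.39, -0.001]
ft_force: [0.3, 0.6, -3.4]
gripper_width: 14.0
```

```bash
cat > st.py <<'E'
from h import *
import sys
k=sys.argv[1]
for n in("wrist","side","scene"): s=snap(n,n+k)
st=arm.read_state();M=R.from_rotvec(st["orientation"]).as_matrix()
print(st["t"],st["tool_pos"].round(1),np.degrees(np.arctan2(M[1,0],M[0,0])).round(2),st["gripper_width"],st["ft_force"].round(2),st["moment"].round(3))
a=cv2.imread(f"pics/wrist{k}.png");b=cv2.imread(f"pics/scene{k}.png");c=cv2.imread(f"pics/side{k}.png")
cv2.imwrite(f"pics/c{k}.png",np.vstack([np.hstack([cv2.resize(a,(400,250)),cv2.resize(c,(400,250))]),np.hstack([cv2.resize(b[150:350,130:350],(400,330)),cv2.resize(c[130:330,330:530],(400,330))])]))
E
python3 st.py 9
```

```text
14.75 [ 450.1 -391.4  278.3] 99.07 13.470277233543214 [ 0.36 -0.07 -3.02] [ 0.004  0.023 -0.004]
```

View pics/c9.png

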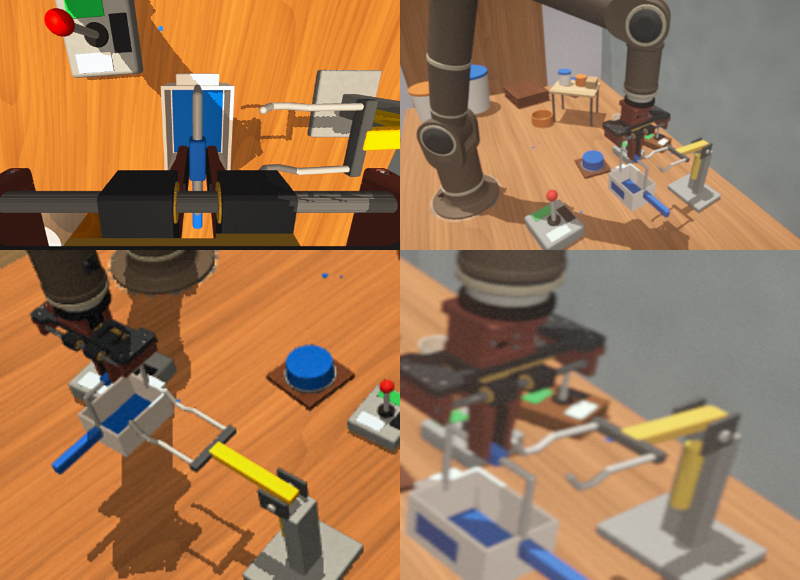

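Run:
```python
from h import *
W=load("wrist9")
cv2.imwrite("pics/w9c.png",cv2.resize(W["pixels"][130:300,230:630,::-1],None,fx=2,fy=2,interpolation=2))
```

```text
(no output)
```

View pics/w9c.png

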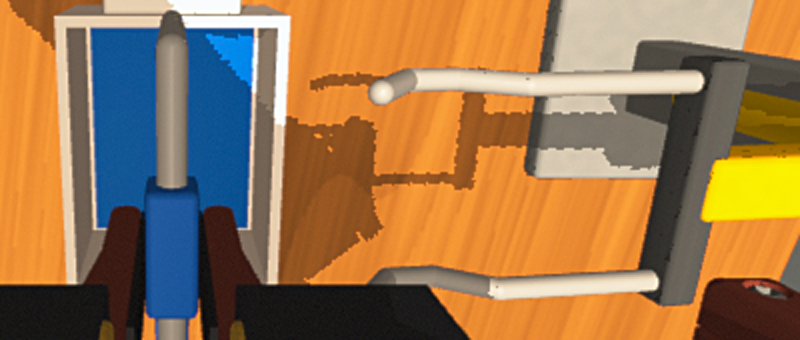

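Run:
```python
from h import *
W=load("wrist9");st=arm.read_state();M=R.from_rotvec(st["orientation"]).as_matrix();o=st["tool_pos"]
for q,z in [((420.5,175.5),269),((420,272),269),((581,170),258),((557.5,270.5),258),((316,218),315)]:
    p=onz(W,*q,z);print(q,p.round(1),(M.T@(p-o)).round(1))
for s in ([541.6,-378.5,254],): print("seat in tool",M.T@(np.array(s)-o))
# stereo of tips from all three images of set 1
W,S,D=load("wrist1"),load("scene1"),load("side1")
```

```text
(420.5, 175.5) [ 508.2 -345.7  269. ] [35.9 64.6  9.3]
(420, 272) [ 523.7 -409.7  269. ] [-29.7  69.9   9.3]
(581, 170) [ 613.7 -327.4  258. ] [ 37.3 171.7  20.4]
(557.5, 270.5) [ 624.  -398.3  258. ] [-34.3 170.6  20.4]
(316, 218) [ 446.5 -368.   315. ] [ 23.6   0.2 -36.7]
seat in tool [-1.74912622 92.4134153  24.34612168]
```

Call:
apply_moves([
  [[0, 0.5, 0.3], 0],
  [[0, 1, 0.3], 0],
  [[0, 1.3, 0], 0],
  [[0, 1.5, 0], 0],
  [[-0.1, 1.5, 0], 0],
  [[0, 1.4, 0], 0],
  [[0, 1.1, 0], 0],
  [[0, 0.6, 0], 0],
  [[0, 0.3, 0], 0],
  [[0, 0, 0], 0],
  [[0, 0, 0], 0],
])

```text
t: 15.85
tool_pos: [540.1, -379.3, 272.2]
orientation: [-2.041, -2.388, 0.001]
ft_force: [0.1, -1.0, -2.6]
gripper_width: 13.6
```

```bash
python3 st.py 10
```

```text
16.0 [ 540.2 -379.3  272.3] 98.96 13.585810408320905 [ 1.09  0.15 -3.28] [-0.028 -0.016  0.042]
```

View pics/c10.png

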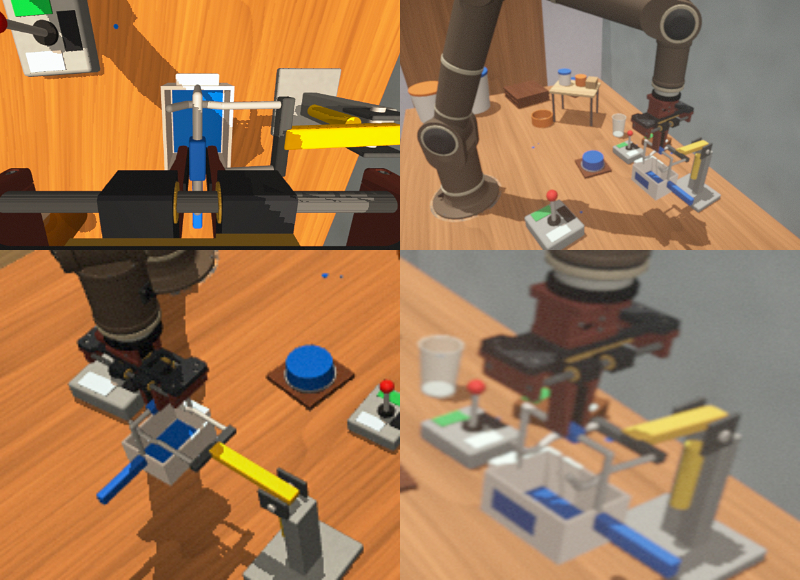

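Run:
```python
from h import *
W=load("wrist10")
cv2.imwrite("pics/w10c.png",cv2.resize(W["pixels"][110:290,230:480,::-1],None,fx=3.2,fy=3.2,interpolation=2))
D=load("side10")
cv2.imwrite("pics/d10c.png",cv2.resize(D["pixels"][190:320,360:490,::-1],None,fx=4.6,fy=4.6,interpolation=2))
```

```text
(no output)
```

View pics/w10c.png

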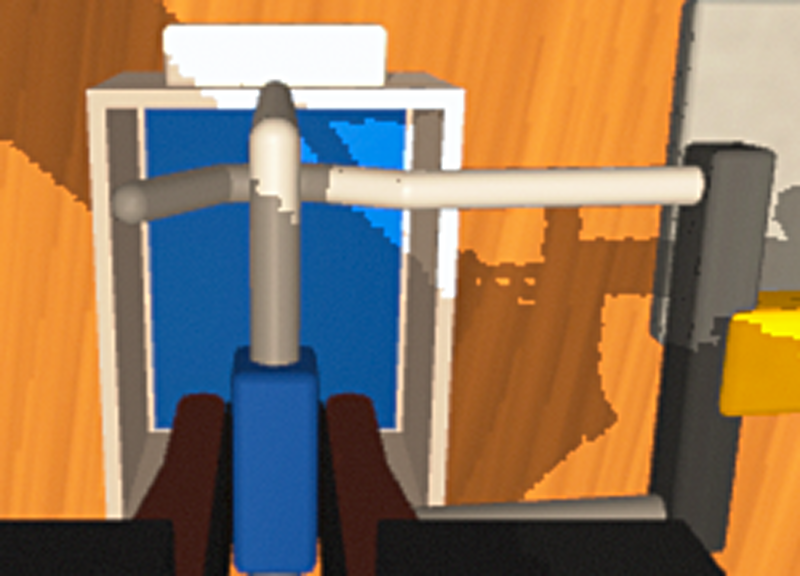

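View pics/d10c.png

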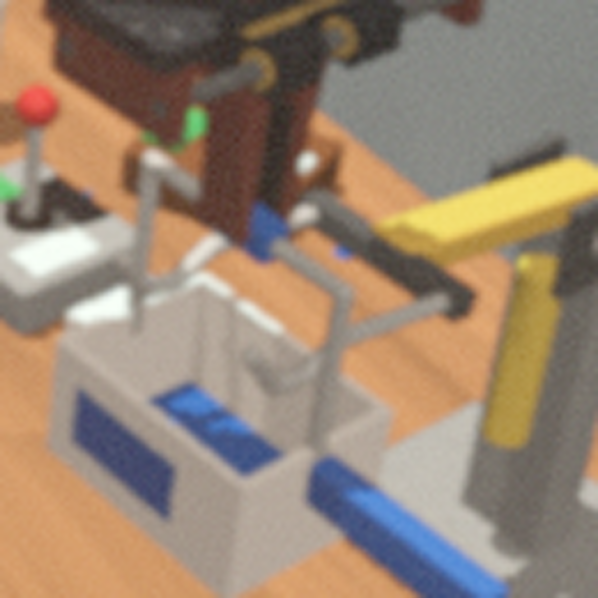

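Call:
apply_moves([
  [[0, 0, 0.4], 0],
  [[0, 0, 0.7], 0],
  [[0, 0, 0.7], 0],
  [[0, 0, 0.7], 0],
  [[0, 0, 0.5], 0],
  [[0, 0, 0.4], 0],
  [[0, 0, 0.2], 0],
  [[0, 0, 0], 0],
  [[0, 0, 0], 0],
])

```text
t: 16.9
tool_pos: [540.8, -379.0, 236.3]
orientation: [2.04, 2.389, 0.0]
ft_force: [0.2, 0.7, -3.0]
gripper_width: 13.8
```

```bash
python3 st.py 11;  python3 - <<'E'
from h import *
D=load("side11")
cv2.imwrite("pics/d11c.png",cv2.resize(D["pixels"][190:320,360:490,::-1],None,fx=4.6,fy=4.6,interpolation=2))
E
```

```text
17.05 [ 540.8 -379.   236.4] 99.0 13.57263859209443 [ 0.3  -0.23 -3.51] [-0.011 -0.065 -0.028]
```

View pics/d11c.png

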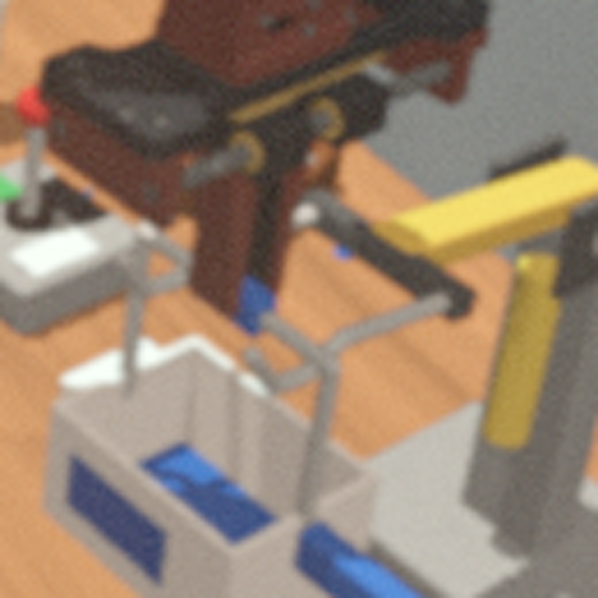

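Call:
apply_moves([
  [[0, 0, 0.2], 0],
  [[0, 0, 0.3], 0],
  [[0, 0, 0.3], 0],
  [[0, 0, 0.3], 0],
  [[0, 0, 0.3], 0],
  [[0, 0, 0.3], 0],
  [[0, 0, 0.2], 0],
  [[0, 0, 0.1], 0],
  [[0, 0, 0], 0],
  [[0, 0, 0], 0],
  [[0, 0, 0], 0],
])

```text
t: 18.15
tool_pos: [540.7, -378.9, 216.2]
orientation: [2.04, 2.389, 0.0]
ft_force: [-0.7, -0.8, -1.6]
gripper_width: 13.5
```

```bash
python3 st.py 12;  python3 - <<'E'
from h import *
D=load("side12")
cv2.imwrite("pics/d12c.png",cv2.resize(D["pixels"][190:320,360:490,::-1],None,fx=4.6,fy=4.6,interpolation=2))
E
```

```text
18.3 [ 540.7 -378.9  216.2] 99.0 13.72763236723044 [-1.37  0.79 -2.47] [-0.053  0.136 -0.042]
```

View pics/d12c.png

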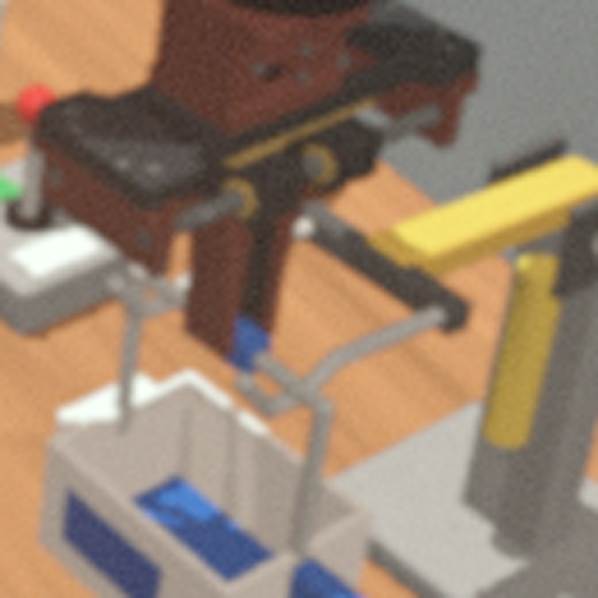

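Call:
apply_moves([
  [[0, 0, 0.15], 0],
  [[0, 0, 0.25], 0],
  [[0, 0, 0.25], 0],
  [[0, 0, 0.25], 0],
  [[0, 0, 0.2], 0],
  [[0, 0, 0.1], 0],
  [[0, 0, 0], 0],
  [[0, 0, 0], 0],
])

```text
t: 19.1
tool_pos: [540.7, -378.9, 204.1]
orientation: [2.04, 2.389, 0.0]
ft_force: [-2.0, -0.2, -1.0]
gripper_width: 13.7
```

```bash
cat > ft.py <<'E'
from h import *
F=[]
for i in range(8):
    arm.snapshot("side"); s=arm.read_state(); F.append(np.r_[s["ft_force"],s["moment"]])
print(s["t"],s["tool_pos"].round(1),np.mean(F,0).round(2),np.std(F,0).round(2),s["gripper_width"])
E
python3 ft.py; python3 st.py 13;  python3 - <<'E'
from h import *
D=load("side13")
cv2.imwrite("pics/d13c.png",cv2.resize(D["pixels"][190:320,360:490,::-1],None,fx=4.6,fy=4.6,interpolation=2))
E
```

```text
19.5 [ 540.7 -378.9  204.1] [-1.52 -0.46 -0.75 -0.09  0.31 -0.  ] [0.54 0.46 0.44 0.02 0.02 0.03] 13.526639833361939
19.65 [ 540.7 -378.9  204.1] 99.0 13.698408047026836 [-0.84 -0.22 -0.14] [-0.117  0.287 -0.022]
```

View pics/d13c.png

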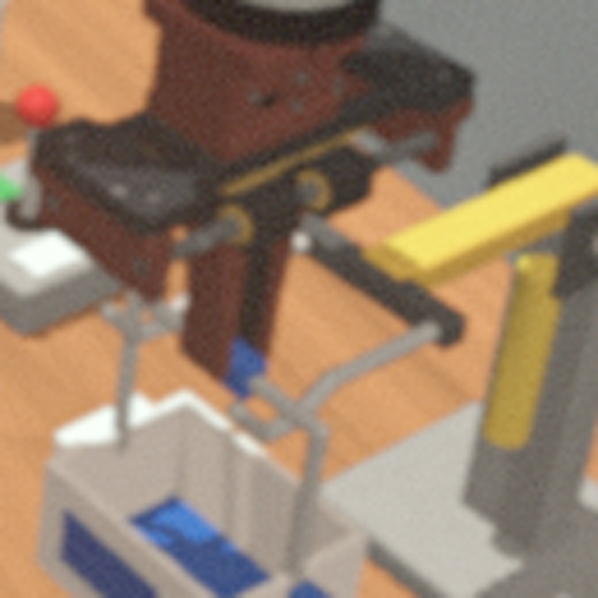

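Call:
apply_moves([
  [[0, -0.1, 0.1], 0],
  [[0, -0.1, 0.2], 0],
  [[0, 0, 0.2], 0],
  [[0, 0, 0.1], 0],
  [[0, 0, 0], 0],
  [[0, 0, 0], 0],
])

```text
t: 20.25
tool_pos: [538.9, -379.0, 198.0]
orientation: [-2.04, -2.389, -0.0]
ft_force: [1.1, 0.2, -1.2]
gripper_width: 13.5
```

```bash
python3 ft.py
```

```text
20.65 [ 538.7 -379.1  198.1] [ 1.43  0.58 -0.51  0.16 -0.4   0.01] [0.39 0.48 0.44 0.04 0.03 0.04] 13.532699967199097
```

Call:
apply_moves([
  [[0, 0.1, 0.1], 0],
  [[0, 0, 0.1], 0],
  [[0, 0, 0.1], 0],
  [[0, 0, 0], 0],
  [[0, 0, 0], 0],
])

```text
t: 21.15
tool_pos: [539.2, -379.2, 194.9]
orientation: [-2.04, -2.388, 0.001]
ft_force: [-2.1, 0.2, -1.5]
gripper_width: 13.9
```

```bash
python3 ft.py; python3 st.py 14;  python3 - <<'E'
from h import *
D=load("side14");W=load("wrist14")
cv2.imwrite("pics/d14c.png",np.hstack([cv2.resize(D["pixels"][190:320,360:490,::-1],(450,450)),cv2.resize(W["pixels"][130:290,230:390,::-1],(350,450))]))
E
```

```text
21.55 [ 539.6 -379.2  195.1] [-1.95  0.43 -0.22  0.06  0.46 -0.01] [0.31 0.57 0.71 0.05 0.04 0.02] 13.528920975696476
21.7 [ 539.6 -379.2  195.1] 98.99 14.087671527146092 [-2.72 -0.88 -1.04] [-0.035  0.512 -0.014]
```

View pics/d14c.png

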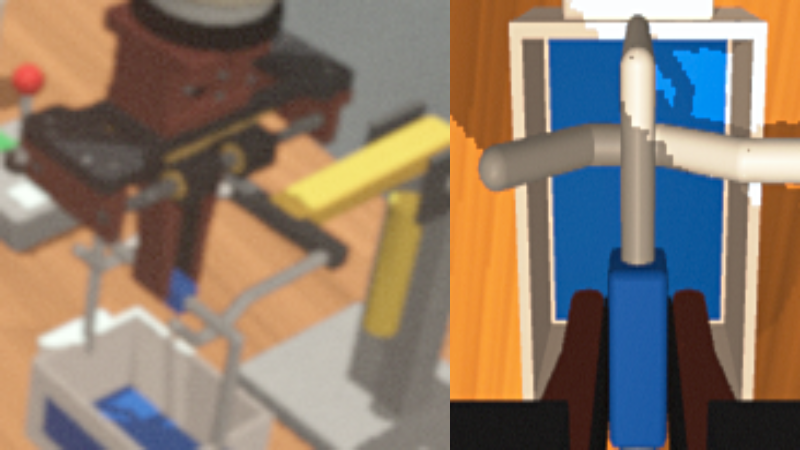

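Call:
apply_moves([
  [[0, -0.05, 0.1], 0],
  [[0, 0, 0], 0],
  [[0, 0, 0], 0],
  [[0, 0, 0], 0],
  [[0, 0, 0], 0],
], grip_force=10)

```text
t: 22.2
tool_pos: [539.7, -379.1, 194.3]
orientation: [2.039, 2.388, 0.001]
ft_force: [1.9, -1.3, -0.5]
gripper_width: 14.0
```

```bash
python3 ft.py;python3 ft.py
```

```text
22.6 [ 539.3 -379.   194.1] [ 1.62 -0.46 -0.06 -0.11 -0.45  0.01] [0.62 0.31 0.7  0.04 0.02 0.03] 13.66343419953797
23.0 [ 539.2 -379.   194. ] [ 1.59 -0.33 -0.17 -0.05 -0.47 -0.01] [0.26 0.7  0.44 0.03 0.02 0.04] 13.860069879431263
```

Call:
apply_moves([
  [[0, 0, 0], 0],
  [[0, 0, 0], 0],
  [[0, 0, 0], 0],
], grip_force=3)

```text
t: 23.3
tool_pos: [539.1, -379.1, 194.0]
orientation: [-2.04, -2.389, -0.0]
ft_force: [1.4, -0.1, 0.0]
gripper_width: 14.3
```

Call:
apply_moves([
  [[0, 0, 0], 0],
  [[0, 0, 0], 0],
  [[0, 0, 0], 0],
  [[0, 0, 0], 0],
  [[0, 0, 0], 0],
  [[0, 0, 0], 0],
  [[0, 0, 0], 0],
  [[0, 0, 0], 0],
  [[0, 0, 0], 0],
  [[0, 0, 0], 0],
], gripper=4.5)

```text
t: 24.3
tool_pos: [539.2, -379.2, 194.0]
orientation: [2.04, 2.389, -0.0]
ft_force: [0.0, -0.4, 0.3]
gripper_width: 44.9
```

```bash
python3 ft.py; python3 st.py 15;  python3 - <<'E'
from h import *
D=load("side15");W=load("wrist15")
cv2.imwrite("pics/d15c.png",np.hstack([cv2.resize(D["pixels"][190:320,360:490,::-1],(450,450)),cv2.resize(W["pixels"][130:290,230:390,::-1],(350,450))]))
E
```

```text
24.7 [ 539.2 -379.1  194.1] [ 0.18 -0.    0.02 -0.01 -0.01  0.  ] [0.4  0.53 0.33 0.03 0.03 0.05] 45.14010978165889
24.85 [ 539.2 -379.1  194. ] 99.0 44.61125283275359 [ 0.36  0.05 -0.21] [-0.042  0.059 -0.022]
```

View pics/d15c.png

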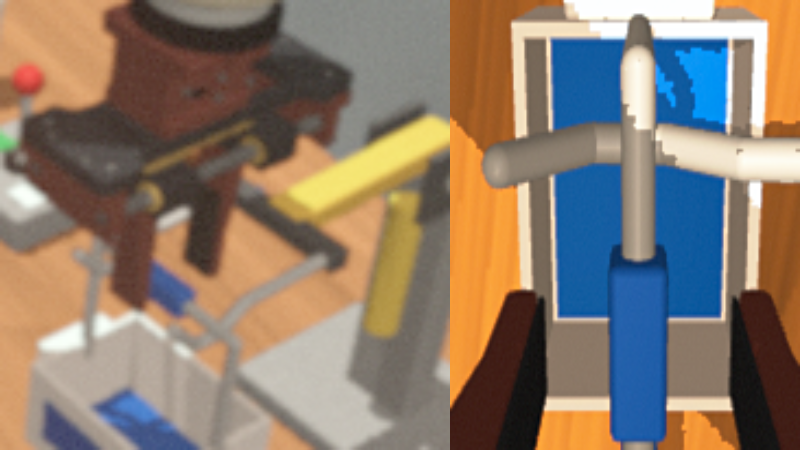

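Call:
apply_moves([
  [[0, 0, -0.4], 0],
  [[0, 0, -1], 0],
  [[0, 0, -1.6], 0],
  [[0, 0, -2.2], 0],
  [[0, 0, -2.8], 0],
  [[0, 0, -2.8], 0],
  [[0, 0, -2.2], 0],
  [[0, 0, -1], 0],
])

```text
t: 25.65
tool_pos: [539.8, -379.7, 337.5]
orientation: [2.038, 2.386, 0.001]
ft_force: [1.0, 0.7, 1.0]
gripper_width: 45.0
```

Call:
apply_moves([
  [[2, 1.5, 0], 0],
  [[3.2, 2.4, 0], 0],
  [[3.6, 2.7, 0], 0],
  [[3.6, 2.7, 0], 0],
  [[3.6, 2.7, 0.5], 0],
  [[3.6, 2.7, 1], 0],
  [[3, 2.2, 2], 0],
  [[1.8, 1.3, 2], 0],
  [[0.8, 0.6, 1], 0],
  [[0, 0, 0], 0],
  [[0, 0, 0], 0],
], gripper=0)

```text
t: 26.75
tool_pos: [685.2, -102.7, 269.7]
orientation: [2.042, 2.387, -0.001]
ft_force: [-1.1, -0.9, -0.1]
gripper_width: 0.5
```

```bash
python3 st.py 16
```

```text
26.9 [ 685.4 -103.1  270.6] 98.85 0.4961527276455762 [0.02 1.42 0.15] [-0.013  0.019  0.011]
```

View pics/c16.png

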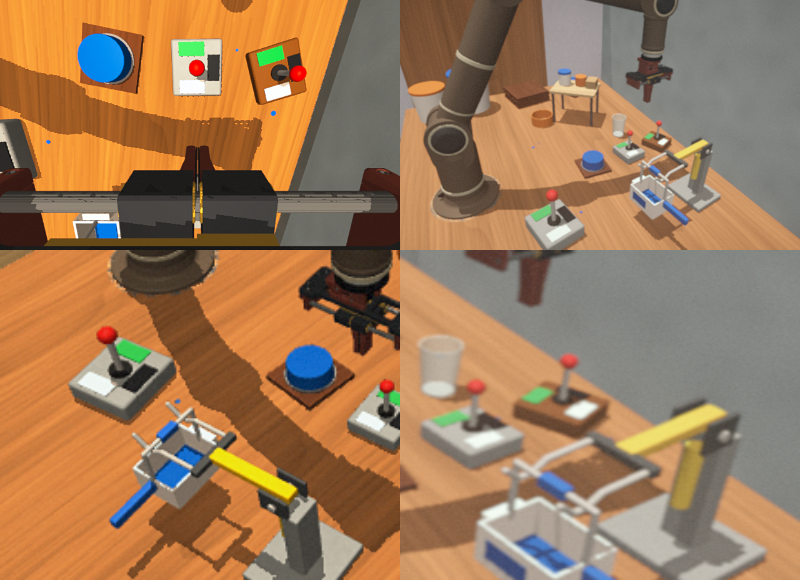

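View pics/wrist16.png

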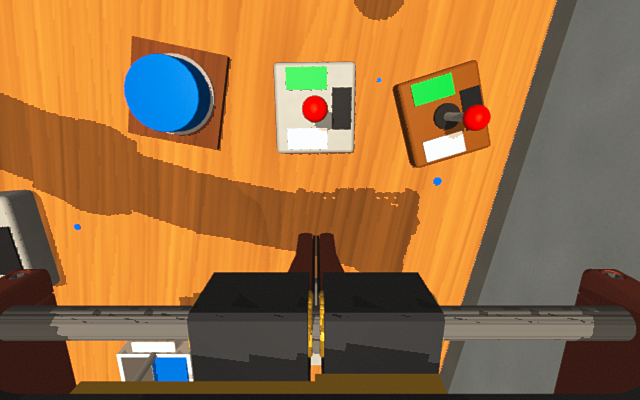

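Run:
```python
from h import *
W=load("wrist16");S=load("scene16");st=arm.read_state();M=R.from_rotvec(st["orientation"]).as_matrix();o=st["tool_pos"]
for n,q,z in [("knob",(315,109),115),("c",(275,63),35),("c",(354,62),35),("c",(354,151),35),("c",(278,151),35),("green",(306,78),35)]:
    p=onz(W,*q,z);print(n,p.round(1),(M.T@(p-o)).round(1))
cv2.imwrite("pics/w16c.png",cv2.resize(W["pixels"][40:180,240:520,::-1],None,fx=2.8,fy=2.8,interpolation=2))
def kn(I,x0,y0,x1,y1):
    h=cv2.cvtColor(np.ascontiguousarray(I["pixels"][y0:y1,x0:x1]),cv2.COLOR_RGB2HSV); m=cv2.inRange(h,(0,170,80),(5,255,255))|cv2.inRange(h,(172,170,80),(180,255,255))
    M=cv2.moments(m,True);return M["m10"]/M["m00"]+x0,M["m01"]/M["m00"]+y0,M["m00"]
a=kn(S,330,222,356,242);b=kn(W,295,90,335,130);D=load("side16");c=kn(D,355,205,380,222);print(a,b,c)
for x,y,X,Y in ((S,W,a,b),(S,D,a,c),(W,D,b,c)):
    p,e=tri(ray(x,*X[:2]),ray(y,*Y[:2]));print(p,e,M.T@(p-o))
```

```text
knob [672.7 -28.9 115. ] [ 75.4  -1.5 155.5]
c [616.9  16.3  35. ] [128.7 -49.8 235.3]
c [710.3  32.   35. ] [129.9  45.  235.5]
c [730.1 -72.5  35. ] [ 23.6  48.4 235.6]
c [633.5 -87.6  35. ] [ 23.6 -49.4 235.5]
green [656.1   5.3  35. ] [111.8 -12.7 235.4]
(342.2352941176471, 232.23529411764707, 51.0) (314.35700197238657, 108.3629191321499, 507.0) (367.44444444444446, 213.14814814814815, 27.0)
[672.08413116 -28.26956761 113.73868573] 0.42213109680972183 [ 76.14517461  -1.97205939 156.75230753]
[671.62008154 -27.39279586 112.40248028] 0.08205089630385091 [ 77.08460036  -2.29812731 158.08672678]
[671.59443183 -28.18533057 112.79091919] 0.7779177985530595 [ 76.30494848  -2.4446841  157.69901812]
```

View pics/w16c.png

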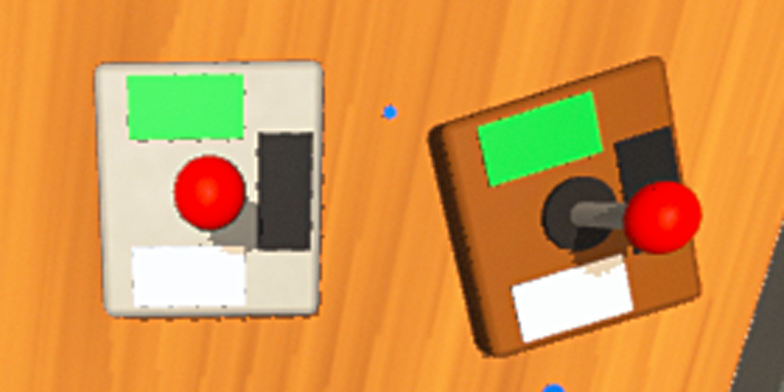

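Run:
```python
from h import *
D=load("side16");S=load("scene16");o=np.array([685.4,-103.1,270.6])
for n,I in(("D",D),("S",S)):
    p=proj(I,o);print(p,proj(I,o+[0,0,20]))
    x,y=p.astype(int);c=np.ascontiguousarray(I["pixels"][max(y-60,0):y+40,x-50:x+50,::-1]);c=cv2.resize(c,None,fx=4,fy=4)
    cv2.circle(c,(int((p[0]-x+50)*4),int((p[1]-max(y-60,0))*4)),3,(0,255,255),-1);cv2.imwrite(f"pics/tip{n}.png",c)
a=cv2.imread("pics/tipD.png");b=cv2.imread("pics/tipS.png");cv2.imwrite("pics/tips.png",np.hstack([a,b]))
```

```text
[393.40598169 172.05833437] [394.25472382 164.63490743]
[329.00291582 216.431676  ] [328.95502768 211.82471104]
```

View pics/tips.png

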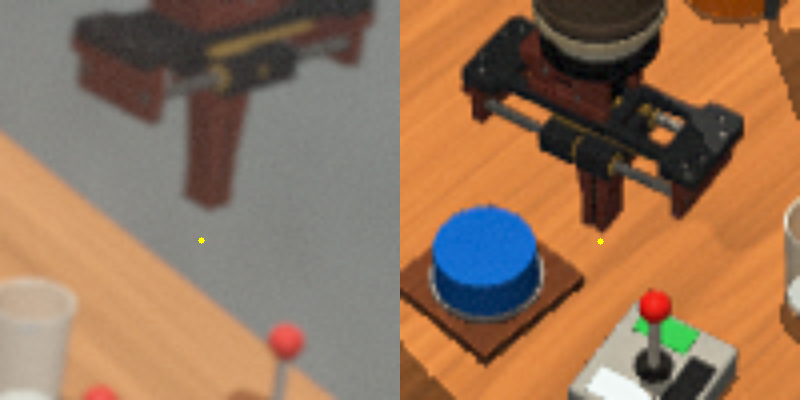

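Call:
apply_moves([
  [[0, -0.2, 2], 0],
  [[0, 0, 4], 0],
  [[0, 0, 4], 0],
  [[0, 0, 4], 0],
  [[0, 0, 3], 0],
  [[0, 0, 1.5], 0],
  [[2, 0, 0], 0],
  [[1.5, 0, 0], 0],
  [[0, 0, 0], 0],
  [[0, 0, 0], 0],
])

```text
t: 27.9
tool_pos: [679.2, -65.3, 86.2]
orientation: [2.036, 2.389, 0.003]
ft_force: [-0.3, -1.6, -0.5]
gripper_width: 0.5
```

```bash
cat > lv.py <<'E'
from h import *
import sys
k=sys.argv[1]
for n in("wrist","side","scene"): s=snap(n,n+k)
st=arm.read_state();print(st["t"],st["tool_pos"].round(1),st["ft_force"].round(2))
a=load("wrist"+k)["pixels"][60:260,200:440,::-1];b=load("side"+k)["pixels"][170:270,330:430,::-1];c=load("scene"+k)["pixels"][190:290,290:390,::-1]
cv2.imwrite(f"pics/l{k}.png",np.hstack([cv2.resize(x,(266,300)) for x in(a,b,c)]))
E
python3 lv.py 17
```

```text
28.05 [678.5 -67.3  85. ] [-0.89 -0.19  0.99]
```

View pics/l17.png

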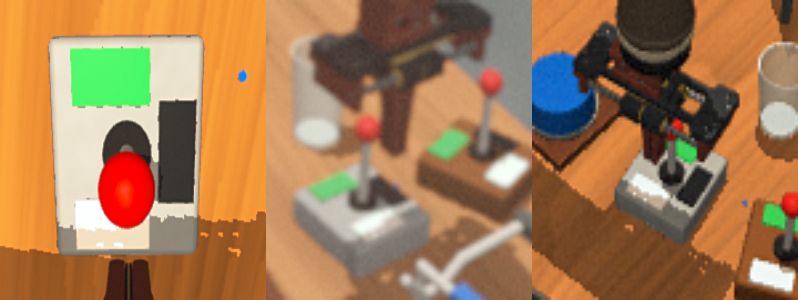

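Run:
```python
from h import *
for n in("side17","scene17","wrist17"):
    I=load(n);print(n,proj(I,[678.5,-67.3,85]),proj(I,[678.5,-67.3,104]),"knob",proj(I,[672,-28,113]))
```

```text
side17 [376.6423818  228.65189807] [377.24330438 222.70575601] knob [367.68895589 213.02959353]
scene17 [335.41032691 246.35381918] [335.4323416  242.75028018] knob [342.20043358 232.31167963]
wrist17 [314.49620124 236.72698962] [314.48323813 249.19729709] knob [314.01742766 183.99085121]
```

```bash
python3 lv.py 18
```

```text
28.2 [678.1 -67.3  84.3] [ 0.45  0.04 -0.84]
```

View pics/l18.png

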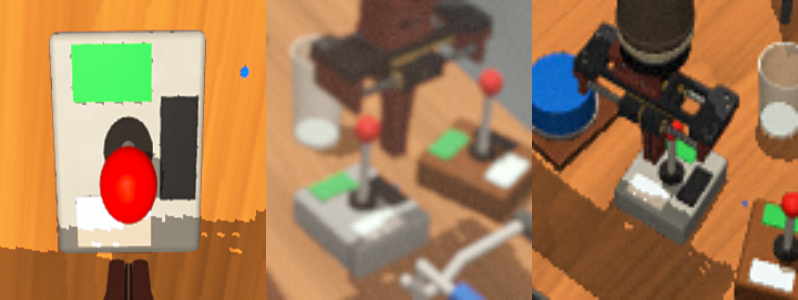

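Call:
apply_moves([
  [[0, 0, 0.7], 0],
  [[0.8, 0, 0], 0],
  [[0.8, 0, 0], 0],
  [[0.7, 0, 0], 0],
  [[0.7, 0, 0], 0],
  [[0, 0, 0], 0],
])

```text
t: 28.8
tool_pos: [673.0, -35.3, 77.0]
orientation: [-2.038, -2.39, -0.0]
ft_force: [-0.7, -1.5, -0.6]
gripper_width: 1.0
```

```bash
python3 lv.py 19
```

```text
28.95 [673.3 -37.3  77.1] [-0.43 -2.49 -0.42]
```

View pics/l19.png

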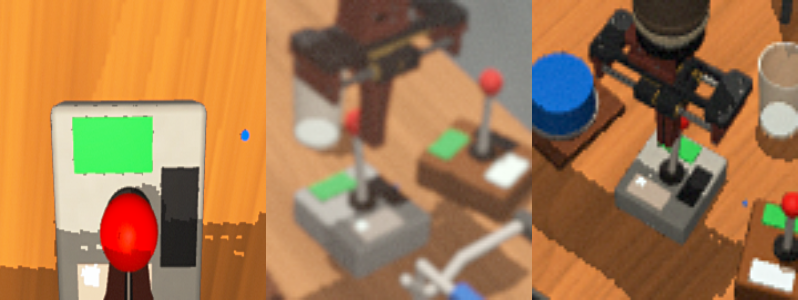

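```bash
cat > kn.py <<'E'
from h import *
import sys
W=load("wrist"+sys.argv[1]);st=arm.read_state();M=R.from_rotvec(st["orientation"]).as_matrix();o=st["tool_pos"]
h=cv2.cvtColor(np.ascontiguousarray(W["pixels"]),cv2.COLOR_RGB2HSV); m=cv2.inRange(h,(0,170,80),(5,255,255))|cv2.inRange(h,(172,170,80),(180,255,255));m[:,:260]=0;m[:,370:]=0
m[280:]=0
ys,xs=np.where(m);print(xs.min(),xs.max(),ys.min(),ys.max())
u=(xs.min()+xs.max()+1)/2; v=(ys.min()+ys.max()+1)/2
px=M@np.array([1,0,0])
piv=np.array([672,-28.5,35.])
# intersect the ray with the vertical plane of lever motion -> angle
O,d=ray(W,u,v); n=M@np.array([0,1,0])
p=onz(W,u,v,111);print(p,"x rel tcp",(M.T@(p-o))[:2])
for z in(113,111,108):
    q=onz(W,u,v,z);print(z,np.arctan2((q-piv)@px,z-35))
E
python3 kn.py 18;python3 kn.py 19
```

```text
290 341 157 208
[672.42158306 -29.51894932 111.        ] x rel tcp [7.81102144 0.32054932]
113 -0.008568394471392628
111 -0.01456883450681685
108 -0.02418360936473621
290 342 189 241
[669.48161032 -12.15089475 111.        ] x rel tcp [25.42512811  0.13097256]
113 0.21649218144060872
111 0.21387293986169198
108 0.20966876749780425
```

Call:
apply_moves([
  [[0.5, 0, 0], 0],
  [[0.5, 0, 0], 0],
  [[0.3, 0, 0], 0],
  [[0, 0, 0], 0],
  [[0, 0, 0], 0],
])

```text
t: 29.45
tool_pos: [671.2, -24.3, 77.0]
orientation: [2.04, 2.389, -0.0]
ft_force: [-0.9, -3.1, -2.2]
gripper_width: 0.2
```

```bash
python3 lv.py 20; python3 kn.py 20
```

```text
29.6 [671.2 -24.5  77.1] [ 0.55 -2.82 -1.43]
291 341 188 238
[ 6.67570803e+02 -7.13763205e-02  1.11000000e+02] x rel tcp [24.65445622  0.18143281]
113 0.3603633552668576
111 0.36170498284697095
108 0.36385242352587716
```

View pics/l20.png

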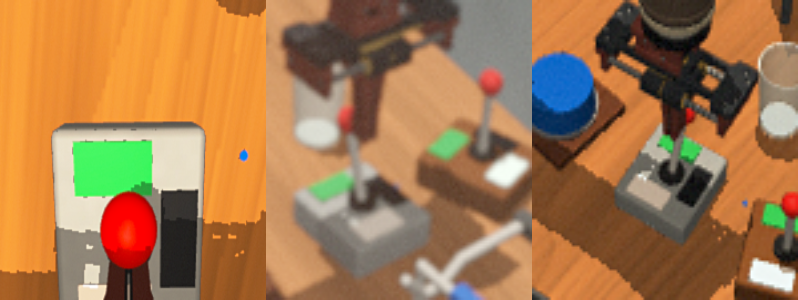

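Call:
apply_moves([
  [[0, 0, 0], 0],
  [[0, 0, 0], 0],
  [[0, 0, 0], 0],
  [[0, 0, 0], 0],
  [[0, 0, 0], 0],
  [[0, 0, 0], 0],
  [[0, 0, 0], 0],
  [[0, 0, 0], 0],
])

```text
t: 30.4
tool_pos: [671.2, -24.1, 77.0]
orientation: [2.04, 2.389, -0.0]
ft_force: [-0.1, -2.1, -1.8]
gripper_width: 0.1
```

Call:
apply_moves([
  [[-0.6, 0, 0], 0],
  [[-0.9, 0, 0], 0],
  [[-0.9, 0, 0], 0],
  [[-1, 0, 0], 0],
  [[-1.5, 0, 0], 0],
  [[-2, 0, 0], 0],
  [[-2, 0, -2], 0],
  [[0, 0, -4], 0],
  [[0, 0, -4], 0],
  [[0, 0, -3], 0],
  [[0, 0, -2], 0],
  [[0, 0, 0], 0],
])

```text
t: 31.6
tool_pos: [686.9, -114.1, 230.9]
orientation: [2.039, 2.383, 0.005]
ft_force: [0.9, 0.3, -0.4]
gripper_width: 0.7
```

```bash
python3 lv.py 21; python3 kn.py 21; python3 st.py 22; python3 ft.py
```

```text
31.75 [ 684.6 -112.9  225.7] [-0.6   0.58 -1.21]
300 327 80 110
[672.45705299 -28.84575888 111.        ] x rel tcp [84.91288552  1.30831766]
113 -0.006030666514915261
111 -0.005187684761432653
108 -0.003836589540443418
31.9 [ 684.5 -112.2  225.3] 98.99 0.5576433314775395 [-0.14  0.01  1.06] [-0.023 -0.011  0.001]
32.3 [ 685.2 -112.   227. ] [ 0.19  0.16 -0.24 -0.   -0.02  0.01] [0.46 0.29 0.53 0.03 0.03 0.03] 0.6967032093106026
```

View pics/c22.png

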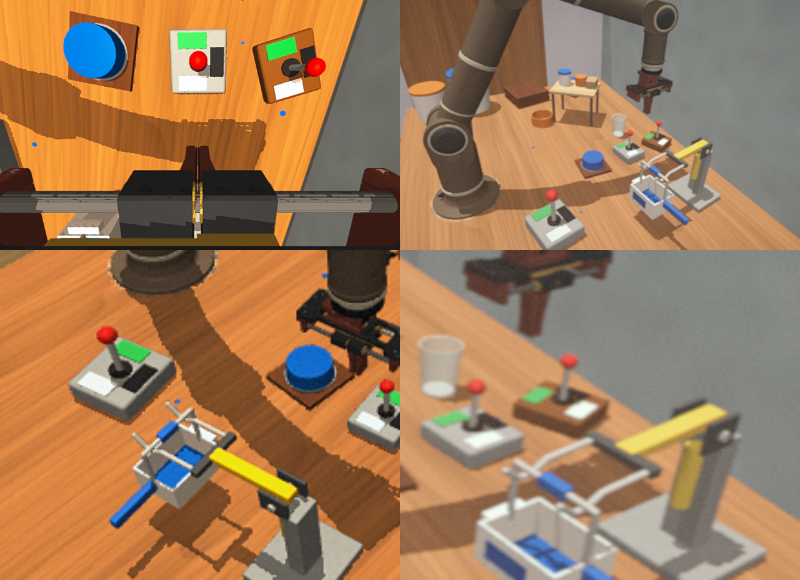

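Run:
```python
from h import *
a,b=load("side16")["pixels"][190:330,400:530].astype(int),load("side22")["pixels"][190:330,400:530].astype(int)
print("mean abs diff tub region",abs(a-b).mean())
def blue(I,x0,y0,x1,y1):
    h=cv2.cvtColor(np.ascontiguousarray(I["pixels"][y0:y1,x0:x1]),cv2.COLOR_RGB2HSV);m=cv2.inRange(h,(100,120,50),(125,255,255))
    k,l,s,c=cv2.connectedComponentsWithStats(m);return [(s[i,4],(c[i]+[x0,y0]).round(1)) for i in range(1,k) if s[i,4]>15]
S,D=load("scene22"),load("side22")
B1,B2=blue(S,200,240,250,275),blue(D,390,230,450,290)
print(B1,B2)
c=S["pixels"][225:300,185:270,::-1];cv2.imwrite("pics/f1.png",cv2.resize(np.ascontiguousarray(c),None,fx=8,fy=8))
for p in B1:
  for q in B2:
    P,e=tri(ray(S,*p[1]),ray(D,*q[1])); print(P.round(1),round(e,1))
arm.hand_in(); print("handed in",arm.read_state()["t"])
```

```text
mean abs diff tub region 2.430824175824176
[(np.int32(80), array([221.8, 259.3])), (np.int32(63), array([233., 272.]))] [(np.int32(106), array([407.1, 271.7]))]
[ 539.6 -378.2  219.9] 1.3
[ 565.8 -362.5  187.4] 25.8
the job is handed in; nothing more can be done
the job is handed in; nothing more can be done
```

The job is handed in, and every check I could make from the cameras and force readings agrees with success. `hand_in()` gives no verdict, so I can't confirm the result.

- **Tub out and stood down:** I drew the tub about 175 mm out from the shelf by its side handle and let go. I then took it again by the blue grip of its bail and carried it to the weighing arm.
- **Hung on the arm:** I lowered the bar into both saddles slowly while holding it. The vertical force fell from about 3.3 N to about -0.1 N before I released. A sideways friction load of about 1.6 N on the bar would not settle out before release, and it vanished when the fingers opened.
- **Lever:** I worked the smaller grey console's lever, not the larger grey or the brown one. I pushed it to about 0.36 rad on the green side, held it for about 1.3 s, then backed off gradually.

**Last checks:**
- **Grip position:** triangulation put the grip at (540, -378, 220) mm, about 34 mm below the unloaded seat, so the arm had sunk roughly 0.15 rad.
- **Tub still:** side pictures taken 5 s apart showed it unchanged.
- **Lever upright:** it read about -0.01 rad.
- **Cast, ring and cup:** they look untouched, though I did not measure their positions again.
- **Gripper:** it was clear of everything, with forces near zero.
- **One disagreement:** in the pictures the fingertips sit about 15–20 mm higher than the stated TCP. I took the bail and the lever 7–9 mm deeper to allow for that.

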